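# Turn the caramels over into the white tray

## Task

Two caramels lie in the green tray on one sloping stand; the empty white tray lies open side down on the other. Lay the white tray over the green one so that their rims meet, then take both together, turn them over and put them back on the green tray's stand, leaning against its stops, so that the caramels lie in the white tray and the green one covers it. Let go, and spill no caramel on the way.

Things in the scene. Friction and masses are not known exactly. Their poses are not given: they have to be found in the camera images.
- green_tray: Green open tray, 90 g, no tongue: 90 mm long (x), 100 wide (y), 22 thick; walls 6, floor 4, 18 deep, parted in two at y = 0. Origin: middle of the rim plane (tray from z -22 to 0 mm); z out of the open side, x down the slope. Holds the caramels, open side up, at the stops. Its upper 40 mm is free above and below. Turned with the white tray (pair 44 mm thick) and put back, this origin is as before.
- white_tray: White empty tray, 90 g, body and axes as the green one, open side down on a like stand (z into the slope). At its upper end a tongue to hold it by: 56 mm wide, 8 thick (z -8 to 0), from x -45 up to x -73 mm, free above and below. Capping the green tray, it juts out past that tray's upper end: a finger fits under it, and fingers opened wide can go on down the slope past it to pinch both trays.
- green_stand: Fixed wooden stand of the green tray; origin on the table. Two rails slope down along its x (to the left, 1.6 to 2.05 rad from world x) at 50 degrees (40 from straight down), 14 mm wide, 43 mm either side of the middle; the slope's middle is 120 mm above the origin. They end 3 mm above that middle; stops 45 mm below it rise 54 mm square to the slope. White's stand is alike.
- sweet_1_mid (a point): Wrapped orange caramel, body 18 x 22 x 16 mm with paper ends to 38 mm, 12 g, loose in one half of the green tray; the point is its middle.
- sweet_2_mid (a point): The second such caramel, in the other half; the point is its middle.
Mind the look-alikes: they are no part of the job. Of the things that look like the green_tray, the smallest one is meant.

How it is judged:
By the outcome, as a careful person would: the job done as asked, in the order asked, and still so for the second after the job is handed in, with the robot touching nothing.
It also fails if it takes over 67 s, if anything falls off the work surface, if the arm or the gripper's body presses on something with over 40 N, if the wrist force passes 120 N, or if a joint passes its speed limit or range.

## Robot

A 6-joint arm with a two-finger parallel gripper is mounted at the origin on the work surface; the furniture and walls round the work are solid. World frame = base frame: x ahead of the robot, y to its left, z up, the work surface at z = 0. Lengths are in m, angles in rad, forces in N, time in s.
With the tool pointing down it reaches from about 0.375 to 0.975 m from the base axis. Payload 3.8 kg.
Tool frame: the origin (TCP) lies at the very end of the fingers, on their centre line; the grasp point (between the pads) lies 19 mm behind it; z points along the fingers, y is the line along which they close (so a half turn about z gives the same grasp; the last joint's range is limited). The gripper opens to 85 mm and grips with 20 to 120 N. Pads are 22 mm wide; open, the fingers measure 114 mm over their backs; the gripper's body (76 mm by 85 mm) begins 54 mm behind the grasp point. The pads swing forward as they close: fully open they stand 13 mm farther back than shut.
Start: joints at [-1.3, 0.264, 1.604, -0, 1.274, -0.037], TCP at [0.204, -0.643, 0.231] pointing down, gripper open.
Joint ranges: [-2.63, 2.63], [-0.94, 2.18], [0.31, 2.57], [-1.31, 4.45], [0, 2.66], [-2.55, 2.55]. Speed limits (rad/s): [2.57, 2.57, 3.14, 3.14, 3.14, 3.14].

## Interface

Orientations are given as a rotation vector (axis times angle).
In Python, from workcell import monitor, viewer, job gives the robot as it stands. The module is installed in compiled form; this text tells all that it offers.
- The arm moves only by the tool step_arm, never from a script. Its argument "series" is one flat list of numbers, 4 for each row, row after row: the shift along the tool's x, y, z in m, then the turn about the tool's z in rad. A call has 1 to 8 rows; each row is the pose to reach, as a shift and turn from the pose commanded when the call began, along the tool's axes at that moment; what a row does not reach only later rows make up. A row lasts 1/8 s, in which the tool goes at most 62.5 mm and 10.7 degrees, less where a joint would pass 70% of its speed; a pose out of reach is approached as far as the arm can. A call with a gripper value outside its range is refused whole. "gripper" is the opening, from 0 (shut) to 1 (fully open), set as the call begins (left out, the last holds). The fingers move at their own pace and stop on an object; "newtons" is the grip in N (left out, the last holds). Time passes only in rows, so rows that repeat a pose let the fingers close. It gives the time, the measured TCP pose, the force, the opening and the grip force at its end, in the units of the state.
- monitor.read_state(): the state, without advancing time (a new reading comes with each control period).
- viewer.read_camera(name): name is "scene" or "top" or "wrist"; returns a dict with "image" (384x512x3 uint8, red, green, blue), "intrinsics" (3x3 intrinsics, pixels), "T" (4x4, takes a point from camera to world coordinates); the wrist camera has in their place "hand_eye" (4x4, takes a point from camera to tool coordinates, whose origin is the TCP and whose axes are the flange's). Camera axes: x right, y up, looking along -z (the intrinsics and any distortion apply to the point x, -y, -z); pixel columns grow to the right and rows downward; lengths in m; the calibration is good to about 2 mm. A picture is of the moment at which its call begins: read the wrist's pose just before it. There is no depth.
- job.finish_job(): hands the job in; it is judged then, once.
Trained networks look in a picture, given as the dict that the camera call returned (one of the last four; its "shot" number tells which), for a name from the list of things; names that differ only in an ending like _2 or _b are one class to them, and where a whole thing is asked for, a point or a joint stands for the part that bears it (a point fixed in the world has none). Each returns a list of dicts, best first, with "score" (0 to 1); they miss things now and then, are a little off and sometimes report something else, mostly with a low value. They report only what shows in the picture. A call takes as long as a camera call. They do not tell look-alikes from the thing itself.
- viewer.boxes_of(picture, label): "extent" ([centre column, centre row, width, height] in pixels, round what is visible of it).
- viewer.spot_point(picture, label): "point" ([column, row] in pixels: a listed point, or the origin of a listed thing).
The state is a dict: "time": time; "q": joint angles; "joint_vel": joint speeds; "joint_torque": joint torques, N m; "tool_pos": TCP position; "tcp_rot": TCP orientation; "wrist_force": force on the tool from outside, world axes, zero at the start; "torque": the same for the moment, N m; "width": opening from 0.0 (shut) to 1.0 (fully open); "grip_force": force on a finger pad.
Only numpy, scipy, OpenCV 4.12 (cv2) and the standard library are available. Lean on these libraries where they do the work, as an engineer would, in place of code of your own. Each camera call takes 0.05 s, during which the arm holds its last target. There are 200 camera calls.

## Working session

There is one attempt and no reset: what is moved stays moved. The work goes in short steps, Python scripts to look and compute and a tool call to move; the robot and the scene stay as the last step left them, time stands still between calls to the robot, and variables do not carry over. Pictures are saved under pics/ and viewed, at most 10 in all, crops included, and the job is handed in when it is done.

Besides the shell and the picture viewer there is one more tool, called after ">>>" as name(argument=value, ...) on one line, values as JSON. step_arm: Moves the arm, as the interface text tells. Its arguments: {"type":"object","properties":{"series":{"type":"array"},"gripper":{"type":"number"},"newtons":{"type":"number"}},"required":["series"]}

```bash
mkdir -p pics; ls; cat > h.py <<'E'
import numpy as np, cv2
from scipy.spatial.transform import Rotation as R
from workcell import monitor, viewer, job
def save(p,n): cv2.imwrite(f'pics/{n}.png',cv2.cvtColor(p['image'],cv2.COLOR_RGB2BGR))
E
python3 - <<'E'
from h import *
s=monitor.read_state(); print(s['time'],s['tool_pos'],s['tcp_rot'])
ims=[]
for c in ['scene','top']:
    p=viewer.read_camera(c); save(p,c+'0'); print(c,p.keys(),np.round(p['intrinsics'],1).tolist(),np.round(p['T'],3).tolist())
    for l in ['green_tray','white_tray','green_stand','sweet_1_mid']:
        print(l,[(round(d['score'],2),np.round(d['point']).tolist()) for d in viewer.spot_point(p,l)][:5],[(np.round(d['extent']).tolist(), round(d['score'],2)) for d in viewer.boxes_of(p,l)][:5])
    ims.append(p['image'])
E
python3 -c "
import cv2,numpy as np
a=[cv2.imread('pics/%s0.png'%c) for c in ('scene','top')]
"
```

```text
pics
0.0 [ 0.20431728 -0.64255747  0.22993937] [-3.10224558e+00 -4.81281971e-01  3.85267845e-04]
scene dict_keys(['image', 'intrinsics', 'T', 'shot']) [[372.1, 0.0, 255.4], [0.0, 372.1, 198.5], [0.0, 0.0, 1.0]] [[-0.812, 0.394, -0.43, 0.089], [-0.583, -0.557, 0.591, 0.507], [-0.006, 0.731, 0.683, 0.675], [0.0, 0.0, 0.0, 1.0]]
green_tray [(0.91, [342.0, 209.0]), (0.78, [276.0, 139.0])] [([275.0, 138.0, 44.0, 42.0], 0.95), ([342.0, 206.0, 64.0, 54.0], 0.93), ([276.0, 243.0, 80.0, 66.0], 0.74)]
white_tray [(0.69, [175.0, 224.0])] [([173.0, 222.0, 56.0, 66.0], 0.96)]
green_stand [(0.9, [274.0, 176.0])] [([273.0, 174.0, 47.0, 36.0], 0.62)]
sweet_1_mid [(0.65, [280.0, 154.0])] [([280.0, 152.0, 15.0, 6.0], 0.66)]
top dict_keys(['image', 'intrinsics', 'T', 'shot']) [[456.6, 0.0, 255.8], [0.0, 456.6, 195.9], [0.0, 0.0, 1.0]] [[0.004, 0.998, -0.063, 0.362], [-1.0, 0.003, -0.004, -0.0], [-0.004, 0.063, 0.998, 1.0], [0.0, 0.0, 0.0, 1.0]]
green_tray [(0.71, [338.0, 255.0]), (0.69, [348.0, 139.0]), (0.67, [242.0, 215.0])] [([342.0, 253.0, 72.0, 68.0], 0.89), ([354.0, 140.0, 60.0, 61.0], 0.82), ([243.0, 216.0, 83.0, 83.0], 0.73), ([336.0, 133.0, 13.0, 18.0], 0.72)]
white_tray [(0.62, [168.0, 138.0])] [([164.0, 138.0, 42.0, 60.0], 0.62), ([355.0, 142.0, 59.0, 63.0], 0.3)]
green_stand [(0.79, [345.0, 150.0])] [([337.0, 153.0, 61.0, 57.0], 0.63)]
sweet_1_mid [(0.61, [344.0, 158.0])] [([346.0, 157.0, 12.0, 20.0], 0.66)]
```

```bash
python3 -c "
import cv2
for c in ('scene','top'):
    a=cv2.imread('pics/%s0.png'%c); cv2.imwrite('pics/%s0b.png'%c,cv2.resize(a,(800,600),interpolation=cv2.INTER_CUBIC))"
```

```text
(no output)
```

View pics/scene0b.png

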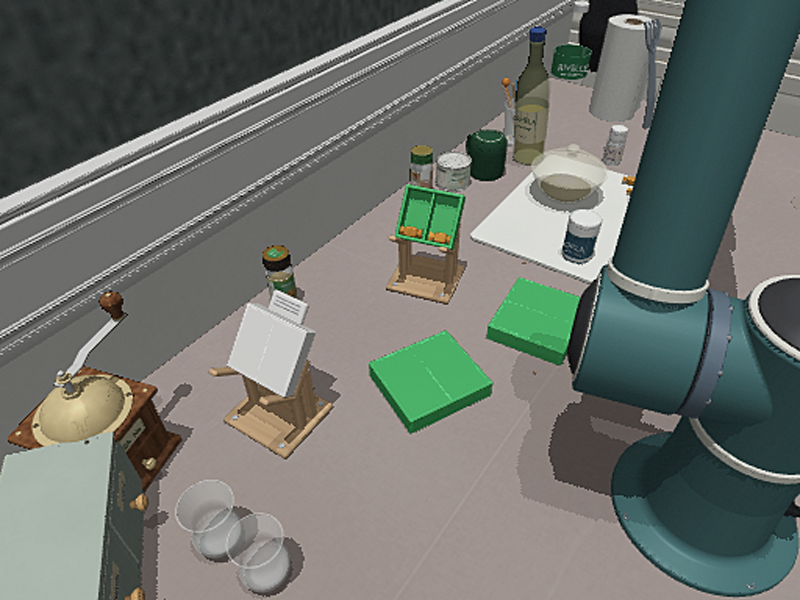

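View pics/top0b.png

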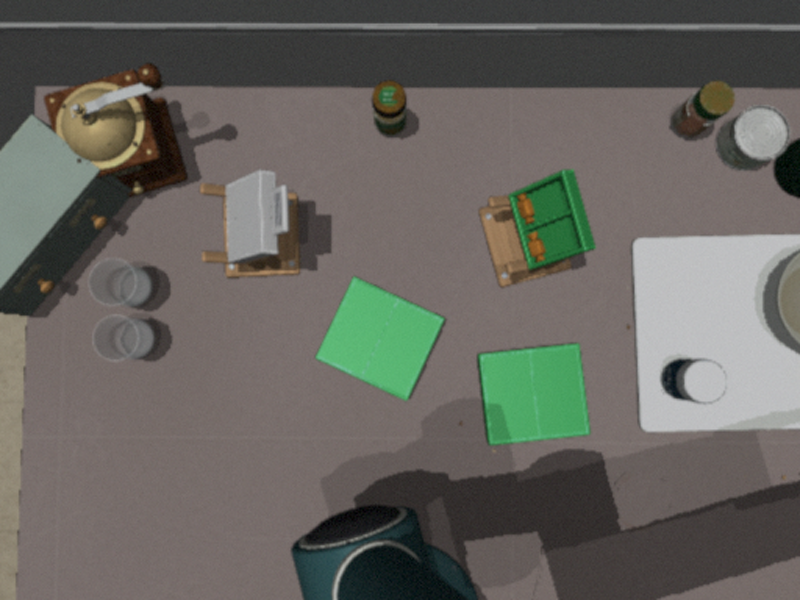

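The scene camera (800×600 view) shows the small green tray with two orange caramels on its stand at about (430,215), the white tray on its stand at (270,345), and two bigger green look-alikes on the table at (430,380) and (535,315). The top camera shows the same layout, with the green stand at (545,220) and the white one at (255,215).

I'll test how the moves behave, and check the wrist calibration.

>>> step_arm(series=[0, 0, -0.02, 0.1, 0, 0, -0.04, 0.2], gripper=1, newtons=40)

```text
time: 1.15
tool_pos: [0.2044, -0.643, 0.2712]
tcp_rot: [-3.136, -0.164, 0.0]
wrist_force: [0.5, 0.2, 0.7]
width: 1.001
grip_force: 0.0
```

```bash
python3 - <<'E'
from h import *
s=monitor.read_state(); print(s)
print(R.from_rotvec(s['tcp_rot']).as_matrix().round(3))
p=viewer.read_camera('wrist'); save(p,'w0'); print(p['hand_eye'].round(3) if hasattr(p['hand_eye'],'round') else p['hand_eye'])
E
```

```text
{'time': 1.15, 'q': array([-1.29990214e+00,  2.43586493e-01,  1.55592559e+00,  2.76049606e-05,
        1.34313282e+00,  1.66379378e-01]), 'joint_vel': array([ 0.00100635, -0.08182365, -0.20618097,  0.00143125,  0.27267262,
        0.79412153]), 'joint_torque': array([ 8.81575746e-03, -5.01555634e+01, -3.63264549e+01,  2.01693808e-05,
       -2.27705003e-01, -8.40946008e-01]), 'tool_pos': array([ 0.20442791, -0.64300413,  0.27124923]), 'tcp_rot': array([-3.13627291e+00, -1.64033010e-01,  3.17170069e-04]), 'wrist_force': array([0.54703826, 0.15656887, 0.74359158]), 'torque': array([ 0.00760361, -0.01102159,  0.00283152]), 'grip_force': 0.0, 'width': 1.0012969773822704}
[[ 0.995  0.104 -0.   ]
 [ 0.104 -0.995  0.001]
 [-0.    -0.001 -1.   ]]
[[-0.001  0.964  0.265  0.066]
 [ 1.     0.001 -0.     0.   ]
 [-0.001  0.265 -0.964 -0.143]
 [ 0.     0.     0.     1.   ]]
```

View pics/w0.png

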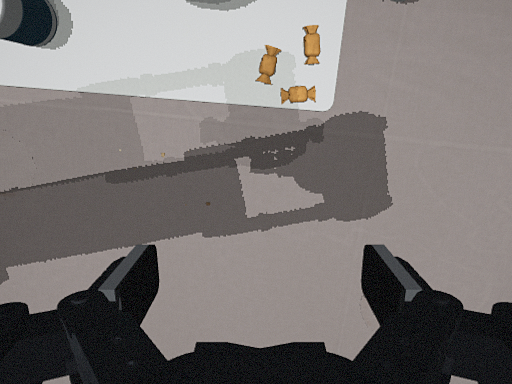

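>>> step_arm(series=[-0.01, -0.049, 0, 0, -0.02, -0.098, 0, 0, -0.03, -0.147, 0, 0, -0.04, -0.196, 0, 0, -0.05, -0.245, 0, 0, -0.06, -0.294, 0, 0, -0.07, -0.34, 0, 0, -0.08, -0.38, 0, 0])

```text
time: 2.2
tool_pos: [0.0836, -0.2725, 0.2709]
tcp_rot: [3.136, 0.172, -0.0]
wrist_force: [-0.2, -1.4, 0.3]
width: 1.0
grip_force: 0.0
```

```bash
python3 - <<'E'
from h import *
s=monitor.read_state(); print(s['time'],s['q'].round(4),s['joint_vel'].round(2),s['tool_pos'],np.hypot(*s['tool_pos'][:2]))
print(R.from_rotvec(s['tcp_rot']).as_matrix().round(3))
E
```

```text
2.2 [-1.3604e+00 -5.7620e-01  2.2551e+00 -1.0000e-04  1.4622e+00  1.0080e-01] [-0.15 -0.81  0.43  0.    0.37 -0.14] [ 0.08363433 -0.27248588  0.27094536] 0.2850320212570421
[[ 0.994  0.109  0.   ]
 [ 0.109 -0.994 -0.   ]
 [-0.     0.    -1.   ]]
```

```bash
cat > fit.py <<'E'
from h import *
from scipy.optimize import minimize
cams={}
for c in ['scene','top']:
    p=viewer.read_camera(c); cams[c]=(np.array(p['intrinsics']),np.array(p['T']))
np.save('cams.npy',cams,allow_pickle=True)
def proj(c,P):
    K,T=cams[c]; q=(np.asarray(P)-T[:3,3])@T[:3,:3]; q=q*[1,-1,-1]; q=q@K.T; return q[:,:2]/q[:,2:]
b=np.array([[x,y,z] for x in(-.045,.045) for y in(-.05,.05) for z in(-.022,0)])
tg=np.array([[x,y,z] for x in(-.073,-.045) for y in(-.028,.028) for z in(-.008,0)])
a=np.radians(50)
def axes(psi):
    d=np.array([np.cos(psi),np.sin(psi),0]); u=np.array([0,0,1])
    X=np.cos(a)*d-np.sin(a)*u; Z=np.sin(a)*d+np.cos(a)*u; return np.c_[X,np.cross(Z,X),Z]
def mask(c,white,box):
    im=cv2.imread(f'pics/{c}0.png'); h=cv2.cvtColor(im,cv2.COLOR_BGR2HSV).astype(int)
    if white: m=(h[...,1]<25)&(h[...,2]>135)
    else: m=(abs(h[...,0]-67)<14)&(h[...,1]>120)&(h[...,2]>50)
    z=np.zeros(m.shape,np.uint8); x0,y0,x1,y1=box; z[y0:y1,x0:x1]=m[y0:y1,x0:x1]
    n,l,st,_=cv2.connectedComponentsWithStats(z); 
    k=1+np.argmax(st[1:,4]); 
    pts=cv2.findNonZero((l==k).astype(np.uint8)) if white else cv2.findNonZero(z)
    return pts[:,0].astype(np.float32)
def hull(pts): return cv2.convexHull(pts.astype(np.float32))
def fit(white,boxes,x0):
    M={}
    for c in cams:
        m=np.zeros((384*4,512*4),np.uint8); h=hull(mask(c,white,boxes[c]))
        cv2.fillPoly(m,[np.round((h+.5)*4-.5).astype(int)],1); m=cv2.dilate(m,np.ones((3,3),np.uint8)); M[c]=m
    def cost(v):
        A=axes(v[2]); o=np.array([v[0],v[1],.12]); tot=0
        if white: P=o+np.r_[b,tg]*[1,1,-1]@A.T if 0 else o+(np.r_[b,tg]*[1,-1,-1])@A.T
        else: P=o+.022*A[:,2]+b@A.T
        for c in cams:
            m=np.zeros_like(M[c]); cv2.fillPoly(m,[np.round((hull(proj(c,P))+.5)*4-.5).astype(int)],1)
            tot+=1-(m&M[c]).sum()/(m|M[c]).sum()
        return tot
    best=min((minimize(cost,[x0[0],x0[1],p],method='Nelder-Mead',options=dict(initial_simplex=[[x0[0],x0[1],p],[x0[0]+.01,x0[1],p],[x0[0],x0[1]+.01,p],[x0[0],x0[1],p+.08]],xatol=1e-4,fatol=1e-5)) for p in(1.65,1.8,1.95)),key=lambda r:r.fun)
    return best
if __name__=='__main__':
    def ray(c,uv,z):
        K,T=cams[c]; d=np.linalg.inv(K)@[*uv,1]; d=T[:3,:3]@(d*[1,-1,-1]); o=T[:3,3]; return o+d*(z-o[2])/d[2]
    for n,w,uv,bx in [('green',0,(348,139),dict(top=(305,98,390,185),scene=(245,110,305,165))),('white',1,(168,138),dict(top=(125,100,205,182),scene=(140,180,205,260)))]:
        x0=ray('top',uv,.13); print(n,x0.round(3),ray('scene',{'green':(276,139),'white':(175,224)}[n],.13).round(3))
        r=fit(w,bx,x0[:2]); print(n,r.x.round(4),round(r.fun,3))
E
python3 fit.py
```

```text
green [ 0.527 -0.174  0.13 ] [ 0.52  -0.179  0.13 ]
green [ 0.5275 -0.1904  1.8428] 0.078
white [0.528 0.173 0.13 ] [0.52  0.188 0.13 ]
white [0.5276 0.1818 1.5606] 0.416
```

```bash
cat > kin.py <<'E'
from h import *
from scipy.optimize import least_squares
LIM=np.array([[-2.63,2.63],[-.94,2.18],[.31,2.57],[-1.31,4.45],[0,2.66],[-2.55,2.55]])
PAR=dict(L1=.51,L2=.575,H=-.095,Lt=.3)
def fk(q,P=None):
    P=P or PAR; q=np.asarray(q)
    A=R.from_euler('z',q[0]); 
    Rw=A*R.from_euler('y',q[1]+q[2])*R.from_euler('z',q[3])*R.from_euler('y',q[4])*R.from_euler('z',q[5]+np.pi/2)
    p=np.array([0,0,P['H']+P['Lt']])+A.apply([P['L1']*np.sin(q[1])+P['L2']*np.sin(q[1]+q[2]),0,P['L1']*np.cos(q[1])+P['L2']*np.cos(q[1]+q[2])])
    return p+P['Lt']*Rw.as_matrix()[:,2],Rw
def ik(p,Rm,q0s=None):
    out=[]
    T=R.from_matrix(Rm)
    rng=np.random.default_rng(0)
    for k in range(12):
        q0=q0s[k%len(q0s)] if q0s is not None and k<len(q0s) else rng.uniform(LIM[:,0],LIM[:,1])
        f=lambda q:(lambda a:np.r_[(a[0]-p)*5,(T.inv()*a[1]).as_rotvec()])(fk(q))
        r=least_squares(f,np.clip(q0,LIM[:,0]+1e-3,LIM[:,1]-1e-3),bounds=(LIM[:,0],LIM[:,1]))
        if r.cost<1e-6 and not any(np.allclose(r.x,o,atol=.02) for o in out): out.append(r.x)
    return out
E
cat > a.py <<'E'
from kin import *; from fit import axes
psi=1.843; A=axes(psi); o=np.array([.5275,-.1904,.12])+.022*A[:,2]
for Lt in(.2,.35):
    PAR['Lt']=Lt
    for nm,oo in (('green',o-.01*A[:,0]),('green up',o-.1*A[:,0]+[0,0,.1]),('white',np.array([.5276,.1818,.12])-.05*A[:,0])):
        for sg in(1,-1):
            Z=A[:,0]; Y=sg*A[:,2]; Rm=np.c_[np.cross(Y,Z),Y,Z]
            for q in ik(oo,Rm): print(Lt,nm,sg,q.round(2))
E
python3 a.py
```

```text
0.2 green 1 [-0.5   0.29  1.83  0.48  1.56 -2.48]
0.2 green -1 [-0.5   0.29  1.83  0.48  1.56  0.66]
0.2 green up 1 [-0.56  0.24  1.57  0.47  1.85 -2.39]
0.2 green up -1 [-0.56  0.24  1.57  0.47  1.85  0.75]
0.2 white 1 [ 0.05  0.16  1.96  0.71  1.29 -2.09]
0.2 white -1 [0.05 0.16 1.96 0.71 1.29 1.05]
0.35 green -1 [-0.6   0.45  1.68  0.43  1.58  0.58]
0.35 green up 1 [-0.65  0.4   1.43  0.42  1.87 -2.48]
0.35 green up -1 [-0.65  0.4   1.43  0.42  1.87  0.66]
0.35 white 1 [-0.11  0.25  1.92  0.66  1.34 -2.23]
0.35 white -1 [-0.11  0.25  1.92  0.66  1.34  0.91]
```

```bash
cat > go.py <<'E'
import sys; from h import *
# usage: go.py x y z turn n [Rpose saved]
def rows(p,turn=0,n=8,quiet=False):
    s=monitor.read_state(); M=R.from_rotvec(s['tcp_rot']).as_matrix()
    d=M.T@(np.array(p)-s['tool_pos']); print('t',round(s['time'],2),'delta tool',d.round(4),'dist/row',round(np.linalg.norm(d)/n,4),'turn',turn); return d
if __name__=='__main__':
    v=list(map(float,sys.argv[1:])); d=rows(v[:3],v[3]); n=int(v[4])
    print(','.join(','.join(f'{x*k/n:.3f}' for x in (*d,v[3])) for k in range(1,n+1)))
E
python3 go.py .36 -.12 .45 -1.3 8
```

```text
t 2.4 delta tool [ 0.291  -0.123  -0.1787] dist/row 0.0454 turn -1.3
0.036,-0.015,-0.022,-0.163,0.073,-0.031,-0.045,-0.325,0.109,-0.046,-0.067,-0.488,0.146,-0.062,-0.089,-0.650,0.182,-0.077,-0.112,-0.812,0.218,-0.092,-0.134,-0.975,0.255,-0.108,-0.156,-1.137,0.291,-0.123,-0.179,-1.300
```

>>> step_arm(series=[0.036, -0.015, -0.022, -0.163, 0.073, -0.031, -0.045, -0.325, 0.109, -0.046, -0.067, -0.488, 0.146, -0.062, -0.089, -0.65, 0.182, -0.077, -0.112, -0.812, 0.218, -0.092, -0.134, -0.975, 0.255, -0.108, -0.156, -1.137, 0.29, -0.123, -0.179, -1.3])

```text
time: 3.4
tool_pos: [0.3618, -0.1201, 0.4505]
tcp_rot: [-2.388, -2.041, 0.0]
wrist_force: [-0.8, -0.8, 0.1]
width: 1.002
grip_force: 0.0
```

```bash
python3 go.py .33 .3 .6 -1.3 8
```

```text
t 3.4 delta tool [ 0.41   -0.0968 -0.1494] dist/row 0.0559 turn -1.3
0.051,-0.012,-0.019,-0.163,0.103,-0.024,-0.037,-0.325,0.154,-0.036,-0.056,-0.488,0.205,-0.048,-0.075,-0.650,0.256,-0.060,-0.093,-0.812,0.308,-0.073,-0.112,-0.975,0.359,-0.085,-0.131,-1.137,0.410,-0.097,-0.149,-1.300
```

>>> step_arm(series=[0.051, -0.012, -0.019, -0.163, 0.103, -0.024, -0.037, -0.325, 0.154, -0.036, -0.056, -0.488, 0.205, -0.048, -0.075, -0.65, 0.256, -0.06, -0.093, -0.812, 0.308, -0.073, -0.112, -0.975, 0.359, -0.085, -0.131, -1.137, 0.41, -0.097, -0.149, -1.3])

```text
time: 4.4
tool_pos: [0.3309, 0.3029, 0.5993]
tcp_rot: [0.666, 3.07, -0.0]
wrist_force: [1.0, 0.1, 0.5]
width: 0.999
grip_force: 0.0
```

```bash
python3 go.py 0 .5 .65 -.7 8; python3 - <<'E'
from h import *
print(monitor.read_state()['q'].round(3)); p=viewer.read_camera('wrist'); save(p,'w1')
E
```

```text
t 4.4 delta tool [ 0.3828  0.0424 -0.0508] dist/row 0.0486 turn -0.7
0.048,0.005,-0.006,-0.087,0.096,0.011,-0.013,-0.175,0.144,0.016,-0.019,-0.262,0.191,0.021,-0.025,-0.350,0.239,0.026,-0.032,-0.438,0.287,0.032,-0.038,-0.525,0.335,0.037,-0.044,-0.612,0.383,0.042,-0.051,-0.700
[ 0.686 -0.168  1.393 -0.     1.916 -0.458]
```

View pics/w1.png

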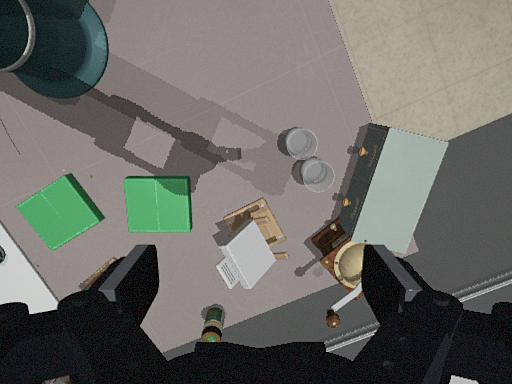

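>>> step_arm(series=[0.048, 0.005, -0.006, -0.087, 0.096, 0.011, -0.013, -0.175, 0.144, 0.016, -0.019, -0.262, 0.191, 0.021, -0.025, -0.35, 0.239, 0.026, -0.032, -0.438, 0.287, 0.032, -0.038, -0.525, 0.335, 0.037, -0.044, -0.612, 0.383, 0.042, -0.051, -0.7])

```text
time: 5.45
tool_pos: [-0.0013, 0.5013, 0.6494]
tcp_rot: [-0.422, 3.113, -0.001]
wrist_force: [0.1, -0.0, 0.7]
width: 1.004
grip_force: 0.0
```

```bash
python3 go.py -.2 .72 .655 0 6;  python3 - <<'E'
from h import *
print(monitor.read_state()['q'].round(3))
E
```

```text
t 5.45 delta tool [ 0.1333  0.2637 -0.0057] dist/row 0.0369 turn 0.0
0.022,0.044,-0.001,0.000,0.044,0.088,-0.002,0.000,0.067,0.132,-0.003,0.000,0.089,0.176,-0.004,0.000,0.111,0.220,-0.005,0.000,0.133,0.264,-0.006,0.000
[ 1.524 -0.029  1.172 -0.     1.999 -0.317]
```

>>> step_arm(series=[0.022, 0.044, 0, 0, 0.044, 0.088, 0, 0, 0.067, 0.132, 0, 0, 0.089, 0.176, 0, 0, 0.111, 0.22, 0, 0, 0.133, 0.264, 0, 0, 0.133, 0.264, 0, 0])

```text
time: 6.32
tool_pos: [-0.2016, 0.7261, 0.6384]
tcp_rot: [-0.421, 3.112, -0.019]
wrist_force: [0.1, 1.2, -2.1]
width: 1.0
grip_force: 0.0
```

```bash
python3 go.py -.256 .915 .66 0 5;  python3 - <<'E'
from h import *
print(monitor.read_state()['q'].round(3))
E
```

```text
t 6.33 delta tool [ 0.0023  0.1963 -0.0239] dist/row 0.0247 turn 0.0
0.000,0.039,-0.005,0.000,0.001,0.079,-0.010,0.000,0.001,0.118,-0.014,0.000,0.002,0.157,-0.019,0.000,0.002,0.196,-0.024,0.000
[ 1.808e+00  5.810e-01  4.160e-01  1.000e-03  2.157e+00 -3.100e-02]
```

>>> step_arm(series=[0, 0.04, 0, 0, 0, 0.08, 0, 0, 0, 0.12, 0, 0, 0, 0.16, 0, 0, 0, 0.2, 0, 0, 0, 0.2, 0, 0])

```text
time: 7.08
tool_pos: [-0.2231, 0.8126, 0.5759]
tcp_rot: [0.416, -3.107, -0.07]
wrist_force: [-0.3, 0.9, 0.2]
width: 0.998
grip_force: 0.0
```

```bash
cat > st.py <<'E'
from h import *
s=monitor.read_state(); M=R.from_rotvec(s['tcp_rot']).as_matrix(); z=M[:,2]
print('t',round(s['time'],2),'q',s['q'].round(3),'p',s['tool_pos'].round(4),'r',np.hypot(*s['tool_pos'][:2]).round(3),'tilt',np.degrees(np.arccos(-z[2])).round(2),'az',np.arctan2(z[1],z[0]).round(3),'F',s['wrist_force'].round(1),s['grip_force'],round(s['width'],3))
E
python3 st.py
```

```text
t 7.08 q [ 1.809e+00  7.230e-01  3.120e-01  2.000e-03  2.061e+00 -2.800e-02] p [-0.2231  0.8126  0.5759] r 0.843 tilt 2.59 az 1.839 F [-0.3  0.9  0.2] 0.0 0.998
```

>>> step_arm(series=[0, 0.5, -0.4, 0, 0, 0.5, -0.4, 0, 0, 0.5, -0.4, 0, 0, 0.5, -0.4, 0])

```text
time: 7.58
tool_pos: [-0.2247, 0.8193, 0.5898]
tcp_rot: [0.415, -3.098, -0.147]
wrist_force: [0.1, 0.0, 0.4]
width: 1.0
grip_force: 0.0
```

```bash
python3 st.py
```

```text
t 7.58 q [ 1.808  0.709  0.311  0.003  2.027 -0.027] p [-0.2247  0.8193  0.5898] r 0.85 tilt 5.44 az 1.838 F [0.1 0.  0.4] 0.0 1.0
```

>>> step_arm(series=[0, 0.5, -0.4, 0, 0, 0.5, -0.4, 0, 0, 0.5, -0.4, 0, 0, 0.5, -0.4, 0, 0, 0.5, -0.4, 0, 0, 0.5, -0.4, 0, 0, 0.5, -0.4, 0, 0, 0.5, -0.4, 0])

```text
time: 8.57
tool_pos: [-0.2245, 0.8198, 0.6098]
tcp_rot: [0.413, -3.087, -0.219]
wrist_force: [-0.4, -0.2, 0.2]
width: 1.001
grip_force: 0.0
```

```bash
python3 st.py
```

```text
t 8.57 q [ 1.807  0.686  0.312  0.005  2.003 -0.028] p [-0.2245  0.8198  0.6098] r 0.85 tilt 8.11 az 1.839 F [-0.4 -0.2  0.2] 0.0 1.001
```

>>> step_arm(series=[0, 0.55, -0.3, 0, 0, 0.55, -0.3, 0, 0, 0.55, -0.3, 0, 0, 0.55, -0.3, 0])

```text
time: 9.07
tool_pos: [-0.2305, 0.8422, 0.6052]
tcp_rot: [0.412, -3.075, -0.294]
wrist_force: [-0.2, -0.4, -0.2]
width: 0.999
grip_force: 0.0
```

>>> step_arm(series=[0, 0.55, -0.3, 0, 0, 0.55, -0.3, 0, 0, 0.55, -0.3, 0, 0, 0.55, -0.3, 0])

```text
time: 9.57
tool_pos: [-0.2345, 0.8577, 0.6115]
tcp_rot: [0.41, -3.059, -0.374]
wrist_force: [0.4, 0.3, -1.1]
width: 0.999
grip_force: 0.0
```

>>> step_arm(series=[0, 0.55, -0.25, 0, 0, 0.55, -0.25, 0, 0, 0.55, -0.25, 0])

```text
time: 9.95
tool_pos: [-0.2392, 0.8752, 0.6154]
tcp_rot: [0.407, -3.042, -0.452]
wrist_force: [0.3, -0.3, 0.8]
width: 0.996
grip_force: 0.0
```

>>> step_arm(series=[0, 0.55, -0.2, 0, 0, 0.55, -0.2, 0, 0, 0.55, -0.2, 0])

```text
time: 10.32
tool_pos: [-0.2447, 0.8955, 0.6171]
tcp_rot: [0.405, -3.022, -0.532]
wrist_force: [-0.2, -0.2, 1.0]
width: 1.005
grip_force: 0.0
```

```bash
python3 st.py
```

```text
t 10.32 q [ 1.807  0.698  0.312  0.011  1.783 -0.026] p [-0.2447  0.8955  0.6171] r 0.928 tilt 19.95 az 1.838 F [-0.2 -0.2  1. ] 0.0 1.005
```

>>> step_arm(series=[0, 0.55, -0.2, 0, 0, 0.55, -0.2, 0])

```text
time: 10.58
tool_pos: [-0.2484, 0.9095, 0.6271]
tcp_rot: [0.402, -3.001, -0.61]
wrist_force: [-0.7, 0.2, 0.8]
width: 1.001
grip_force: 0.0
```

>>> step_arm(series=[0, 0.55, -0.15, 0, 0, 0.55, -0.15, 0, 0, 0.55, -0.15, 0])

```text
time: 10.95
tool_pos: [-0.2534, 0.9279, 0.6329]
tcp_rot: [0.398, -2.976, -0.691]
wrist_force: [-0.2, -0.2, -0.2]
width: 0.997
grip_force: 0.0
```

>>> step_arm(series=[0, 0.55, -0.1, 0, 0, 0.55, -0.1, 0, 0, 0.55, -0.1, 0])

```text
time: 11.32
tool_pos: [-0.2593, 0.9496, 0.6358]
tcp_rot: [0.395, -2.949, -0.772]
wrist_force: [0.3, -0.6, -0.8]
width: 0.999
grip_force: 0.0
```

>>> step_arm(series=[0, 0.55, -0.05, 0, 0, 0.55, -0.05, 0, 0, 0.55, -0.05, 0])

```text
time: 11.7
tool_pos: [-0.2658, 0.9737, 0.6362]
tcp_rot: [0.391, -2.92, -0.853]
wrist_force: [0.2, 0.6, 0.1]
width: 0.999
grip_force: 0.0
```

>>> step_arm(series=[0, 0.55, 0, 0, 0, 0.55, 0, 0, 0, 0.55, 0, 0])

```text
time: 12.08
tool_pos: [-0.2729, 0.9999, 0.634]
tcp_rot: [0.387, -2.888, -0.934]
wrist_force: [0.2, 0.6, 0.0]
width: 0.999
grip_force: 0.0
```

```bash
python3 st.py
```

```text
t 12.07 q [ 1.807  0.732  0.312  0.018  1.472 -0.026] p [-0.2729  0.9999  0.634 ] r 1.037 tilt 35.84 az 1.838 F [0.2 0.6 0. ] 0.0 0.999
```

>>> step_arm(series=[0, 0.55, 0.05, 0, 0, 0.55, 0.05, 0, 0, 0.55, 0.05, 0])

```text
time: 12.45
tool_pos: [-0.2804, 1.0275, 0.6295]
tcp_rot: [0.382, -2.854, -1.013]
wrist_force: [0.6, -0.0, 0.8]
width: 1.001
grip_force: 0.0
```

>>> step_arm(series=[0, 0.02, 0.0, 0, 0, 0.02, 0.0, 0])

```text
time: 12.7
tool_pos: [-0.2812, 1.0307, 0.6344]
tcp_rot: [0.381, -2.844, -1.036]
wrist_force: [-0.1, 0.9, 0.2]
width: 1.002
grip_force: 0.0
```

```bash
python3 st.py; cat > a.py <<'E'
from kin import *
# fit kinematics
s=monitor.read_state()
D=[([-1.3,.264,1.604,0,1.274,-.037],[.20431728,-.64255747,.22993937]),
([-1.29990,.243586,1.555926,0,1.343133,.166379],[.20442791,-.64300413,.27124923]),
([-1.3604,-.5762,2.2551,0,1.4622,.1008],[.08363433,-.27248588,.27094536]),
([1.808,.709,.311,.003,2.027,-.027],[-.2247,.8193,.5898]),
([1.807,.732,.312,.018,1.472,-.026],[-.2729,.9999,.634]),(s['q'],s['tool_pos'])]
def f(v):
    P=dict(L1=v[0],L2=v[1],H=v[2],Lt=v[3]); return np.concatenate([fk(q,P)[0]-p for q,p in D])
r=least_squares(f,[.51,.575,-.095,.3]); print(r.x.round(4),abs(r.fun).max())
open('par.txt','w').write(' '.join(map(str,r.x)))
E
python3 a.py
```

```text
t 12.7 q [ 1.808  0.751  0.312  0.02   1.381 -0.026] p [-0.2812  1.0307  0.6344] r 1.068 tilt 40.02 az 1.838 F [-0.1  0.9  0.2] 0.0 1.002
[ 0.5108  0.5657 -0.0966  0.3522] 0.024544694025326858
```

```bash
cat > kin.py <<'E'
from h import *
from scipy.optimize import least_squares
LIM=np.array([[-2.63,2.63],[-.94,2.18],[.31,2.57],[-1.31,4.45],[0,2.66],[-2.55,2.55]])
PAR=[.51,.575,-.095,.35,0,0,0]
import os
if os.path.exists('par.txt'): PAR=list(map(float,open('par.txt').read().split()))
def fk(q,P=None):
    L1,L2,H,Lt,c,e,w=P if P is not None else PAR; q=np.asarray(q)
    A=R.from_euler('z',q[0]); B=A*R.from_euler('y',q[1]); C=B*R.from_euler('y',q[2])
    Rw=C*R.from_euler('z',q[3])*R.from_euler('y',q[4])
    p=np.array([0,0,H+Lt])+A.apply([c,0,0])+B.apply([e,0,L1])+C.apply([0,0,L2])+Rw.apply([w,0,Lt])
    return p,Rw*R.from_euler('z',q[5]+np.pi/2)
def ik(p,Rm,q0s=()):
    out=[]; T=R.from_matrix(Rm); rng=np.random.default_rng(0)
    for q0 in list(q0s)+[rng.uniform(LIM[:,0],LIM[:,1]) for _ in range(6)]:
        f=lambda q:(lambda a:np.r_[(a[0]-p)*5,(T.inv()*a[1]).as_rotvec()])(fk(q))
        B=LIM.copy(); B[5]=[-3.6,3.6]
        r=least_squares(f,np.clip(q0,B[:,0]+1e-3,B[:,1]-1e-3),bounds=(B[:,0],B[:,1]))
        if r.cost<1e-6 and not any(np.allclose(r.x,o,atol=.02) for o in out): out.append(r.x)
    return out
E
rm par.txt
cat > a.py <<'E'
import kin; from kin import *
s=monitor.read_state()
D=[([-1.3,.264,1.604,0,1.274,-.037],[.20431728,-.64255747,.22993937]),
([-1.29990,.243586,1.555926,0,1.343133,.166379],[.20442791,-.64300413,.27124923]),
([-1.3604,-.5762,2.2551,0,1.4622,.1008],[.08363433,-.27248588,.27094536]),
([.686,-.168,1.393,0,1.916,-.458],[.3309,.3029,.5993]),([1.524,-.029,1.172,0,1.999,-.317],[-.0013,.5013,.6494]),
([1.809,.723,.312,.002,2.061,-.028],[-.2231,.8126,.5759]),([1.807,.698,.312,.011,1.783,-.026],[-.2447,.8955,.6171]),
([1.808,.709,.311,.003,2.027,-.027],[-.2247,.8193,.5898]),
([1.807,.732,.312,.018,1.472,-.026],[-.2729,.9999,.634]),(s['q'],s['tool_pos'])]
f=lambda v:np.concatenate([fk(q,v)[0]-p for q,p in D])
r=least_squares(f,[.51,.575,-.095,.35,0,0,0]); print(r.x.round(4),abs(r.fun).max().round(4))
open('par.txt','w').write(' '.join(map(str,r.x))); kin.PAR=list(r.x)
np.set_printoptions(suppress=True)
from fit import axes
A=axes(1.841); o=np.array([.5275,-.1904,.12])+.022*A[:,2]; Aw=axes(1.838)
for nm,oo in (('green pinch',o-.01*A[:,0]),('green up',o-.1*A[:,0]+[0,0,.1]),('white',np.array([.5276,.1818,.12])-.05*A[:,0])):
    for sg in(1,-1):
        Z=A[:,0]; Y=sg*A[:,2]
        for q in ik(oo,np.c_[np.cross(Y,Z),Y,Z]): print(nm,sg,q.round(2))
E
python3 a.py
```

```text
[ 5.113e-01  5.668e-01 -9.690e-02  3.517e-01 -9.000e-04  6.000e-04
  3.000e-04] 0.0247
green pinch 1 [-0.6   0.46  1.67  0.43  1.58 -2.56]
green pinch -1 [-0.6   0.46  1.67  0.43  1.58  0.58]
green up 1 [-0.65  0.41  1.41  0.42  1.88 -2.48]
green up -1 [-0.65  0.41  1.41  0.42  1.88  0.66]
white 1 [-0.11  0.26  1.91  0.66  1.33 -2.24]
white -1 [-0.11  0.26  1.91  0.66  1.33  0.91]
```

```bash
rm par.txt; sed -i 's/A.apply(\[c,0,0\])/A.apply([c,w,0])/; s/Rw.apply(\[w,0,Lt\])/Rw.apply([0,0,Lt])/; s/PAR=\[.*/PAR=[.51,.575,-.095,.35,0,0,.025]/' kin.py; sed -i 's/,.35,0,0,0\]); print/,.35,0,0,.025]); print/' a.py; python3 a.py
```

```text
[ 5.123e-01  5.669e-01 -9.780e-02  3.486e-01 -6.000e-04  1.000e-04
  2.480e-02] 0.0012
green pinch 1 [-0.63  0.46  1.67  0.41  1.59 -2.59]
green pinch -1 [-0.63  0.46  1.67  0.41  1.59  0.55]
green up 1 [-0.68  0.41  1.42  0.41  1.89 -2.51]
green up -1 [-0.68  0.41  1.42  0.41  1.89  0.63]
white 1 [-0.15  0.26  1.91  0.64  1.35 -2.26]
white -1 [-0.15  0.26  1.91  0.64  1.35  0.88]
```

```bash
cat > b.py <<'E'
from fit import *
import fit
for c,(u,v) in dict(top=(168,138),scene=(173,222)).items():
    h=cv2.cvtColor(cv2.imread(f'pics/{c}0.png'),cv2.COLOR_BGR2HSV); print(c,h[v-24:v+25:6,u].tolist(),h[v,u-24:u+30:6].tolist())
def mask(c,white,box):
    im=cv2.imread(f'pics/{c}0.png'); h=cv2.cvtColor(im,cv2.COLOR_BGR2HSV).astype(int); x0,y0,x1,y1=box
    s=h[y0:y1,x0:x1]; m=np.zeros(im.shape[:2],np.uint8)
    bg=np.median(im[y0:y1,x0:x1].reshape(-1,3),0)
    m[y0:y1,x0:x1]=(s[...,1]<14)&(s[...,2]>115)
    m=cv2.morphologyEx(m,cv2.MORPH_OPEN,np.ones((2,2),np.uint8))
    n,l,st,_=cv2.connectedComponentsWithStats(m); k=1+np.argmax(st[1:,4]); print(c,st[1:].tolist())
    return cv2.findNonZero((l==k).astype(np.uint8))[:,0].astype(np.float32)
fit.mask=mask
r=fit.fit(1,dict(top=(125,100,205,182),scene=(140,180,205,260)),[.5276,.1818]); print(r.x.round(4),r.fun)
v=r.x;A=axes(v[2]); o=np.array([v[0],v[1],.12]); P=o+(np.r_[b,tg]*[1,-1,-1])@A.T
g=[.5275,-.1904,1.8428];Ag=axes(g[2]);Pg=np.array([g[0],g[1],.12])+.022*Ag[:,2]+b@Ag.T
out=[]
for c in cams:
    im=cv2.resize(cv2.imread(f'pics/{c}0.png'),None,fx=4,fy=4,interpolation=cv2.INTER_CUBIC)
    for Q in(P,Pg):
        q=(proj(c,Q)+.5)*4
        for i in range(0,len(Q),8):
            for a_ in range(8):
                for b_ in range(a_):
                    if bin(a_^b_).count('1')==1: cv2.line(im,tuple(q[i+a_].astype(int)),tuple(q[i+b_].astype(int)),(0,0,255),1)
        cc=q.mean(0).astype(int); out.append(cv2.resize(im[cc[1]-190:cc[1]+190,cc[0]-190:cc[0]+190],(390,295)))
cv2.imwrite('pics/ov.png',np.vstack([np.hstack(out[:2]),np.hstack(out[2:])]))
E
python3 b.py
```

```text
top [[120, 3, 152], [90, 2, 149], [150, 2, 150], [0, 0, 156], [15, 3, 165], [90, 2, 170], [120, 2, 165], [30, 2, 167], [90, 3, 90]] [[15, 75, 157], [45, 3, 152], [120, 2, 153], [100, 5, 154], [15, 3, 165], [30, 2, 145], [120, 2, 145], [15, 105, 78], [0, 16, 48]]
scene [[10, 4, 205], [15, 3, 202], [15, 2, 210], [30, 3, 202], [30, 1, 202], [15, 3, 202], [30, 3, 201], [30, 4, 202], [30, 3, 201]] [[60, 2, 218], [20, 4, 202], [30, 3, 202], [15, 3, 202], [30, 1, 202], [30, 3, 202], [30, 3, 202], [30, 1, 206], [30, 5, 103]]
scene [[173, 182, 3, 2, 6], [147, 187, 55, 68, 2257]]
top [[146, 110, 39, 58, 1831], [148, 170, 3, 3, 9]]
[0.5255 0.1797 1.5519] 0.14531843280046164
```

View pics/ov.png

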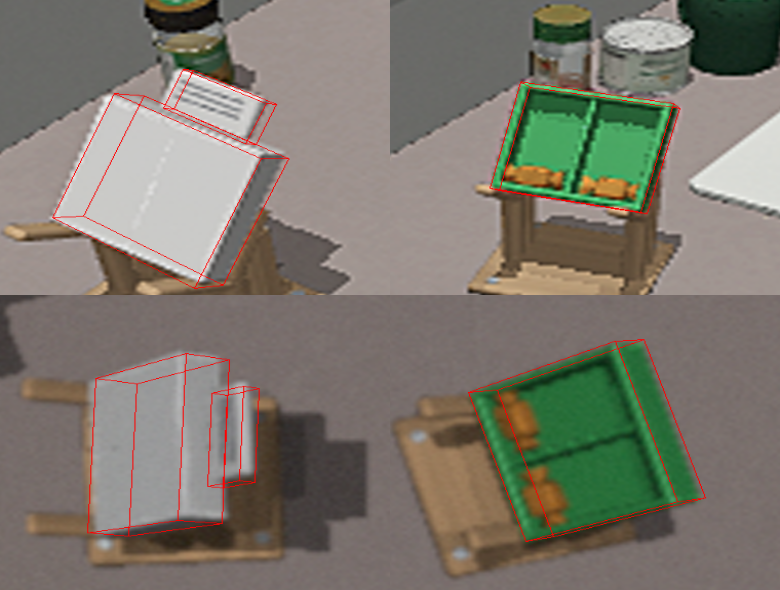

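```bash
cat > plan.py <<'E'
from kin import *
from fit import axes
np.set_printoptions(suppress=True,precision=3)
G=dict(o=np.array([.5275,-.1904,.12]),A=axes(1.843)); W=dict(o=np.array([.5255,.1797,.12]),A=axes(1.552))
def state():
    s=monitor.read_state(); return s,s['tool_pos'],R.from_rotvec(s['tcp_rot']).as_matrix()
def turn_to(M,Y):  # turn about tool z bringing tool y to Y
    v=M.T@Y; return np.arctan2(-v[0],v[1])
def show(d,t,n,t0=0):
    print('delta',d.round(4),'turn',round(t,3),'per row mm',round(np.linalg.norm(d)/n*1000,1),'turn/row',round(abs(t)/n,3))
    print('['+', '.join(', '.join(f'{x*k/n:.3f}' for x in (*d,t)) for k in range(1,n+1))+']')
def to(p,t,n):
    s,p0,M=state(); show(M.T@(np.asarray(p)-p0),t,n)
    Rm=M@R.from_euler('z',t).as_matrix()
    q=s['q']
    for k in (.33,.67,1): 
        sol=ik(p0+k*(np.asarray(p)-p0),M@R.from_euler('z',t*k).as_matrix(),[q])
        if sol: q=min(sol,key=lambda x:abs(x-q).max()); print('q',q.round(2))
        else: print('no ik')
E
cat > c.py <<'E'
from plan import *
s,p,M=state(); Yg=-G['A'][:,2]; Yw=-W['A'][:,2]
print('turn to green sg-1',turn_to(M,Yg),'to white',turn_to(M,Yw))
pw=W['o']-.05*W['A'][:,0]+.004*W['A'][:,2]; print('pick',pw,'appr',pw-.1*M[:,2])
to([0,.62,.6],1.3,8)
E
python3 c.py
```

```text
turn to green sg-1 3.1368141865845134 to white -2.924657867857186
pick [0.525 0.151 0.161] appr [0.542 0.089 0.237]
delta [-0.163 -0.382 -0.276] turn 1.3 per row mm 62.4 turn/row 0.163
[-0.020, -0.048, -0.035, 0.163, -0.041, -0.096, -0.069, 0.325, -0.061, -0.143, -0.104, 0.488, -0.082, -0.191, -0.138, 0.650, -0.102, -0.239, -0.173, 0.812, -0.122, -0.287, -0.207, 0.975, -0.143, -0.334, -0.242, 1.137, -0.163, -0.382, -0.276, 1.300]
q [1.72 0.29 1.02 0.08 1.14 0.31]
q [ 1.59 -0.03  1.39  0.18  1.1   0.6 ]
q [ 1.36 -0.29  1.64  0.32  1.17  0.8 ]
```

>>> step_arm(series=[-0.02, -0.048, -0.035, 0.163, -0.041, -0.096, -0.069, 0.325, -0.061, -0.143, -0.104, 0.488, -0.082, -0.191, -0.138, 0.65, -0.102, -0.239, -0.173, 0.812, -0.122, -0.287, -0.207, 0.975, -0.143, -0.334, -0.242, 1.137, -0.163, -0.382, -0.276, 1.3], gripper=0.6)

```text
time: 14.1
tool_pos: [-0.009, 0.6319, 0.6015]
tcp_rot: [-1.275, -2.23, -0.662]
wrist_force: [1.3, 0.1, 0.2]
width: 0.601
grip_force: 0.0
```

```bash
python3 st.py; python3 -c "
from plan import *
to([.30,.40,.52],1.3,8)"
```

```text
t 14.1 q [ 1.392 -0.266  1.618  0.307  1.159  0.829] p [-0.009   0.6319  0.6015] r 0.632 tilt 40.05 az 1.837 F [1.3 0.1 0.2] 0.0 0.601
delta [-0.337  0.153 -0.131] turn 1.3 per row mm 49.0 turn/row 0.163
[-0.042, 0.019, -0.016, 0.163, -0.084, 0.038, -0.033, 0.325, -0.126, 0.057, -0.049, 0.488, -0.168, 0.076, -0.065, 0.650, -0.211, 0.096, -0.082, 0.812, -0.253, 0.115, -0.098, 0.975, -0.295, 0.134, -0.114, 1.137, -0.337, 0.153, -0.131, 1.300]
q [ 1.08 -0.37  1.74  0.48  1.26  0.95]
q [ 0.72 -0.39  1.8   0.62  1.41  1.06]
q [ 0.41 -0.32  1.81  0.69  1.54  1.2 ]
```

>>> step_arm(series=[-0.042, 0.019, -0.016, 0.163, -0.084, 0.038, -0.033, 0.325, -0.126, 0.057, -0.049, 0.488, -0.168, 0.076, -0.065, 0.65, -0.211, 0.096, -0.082, 0.812, -0.253, 0.115, -0.098, 0.975, -0.295, 0.134, -0.114, 1.137, -0.337, 0.153, -0.131, 1.3])

```text
time: 15.2
tool_pos: [0.3001, 0.4047, 0.519]
tcp_rot: [-2.253, -0.956, -0.121]
wrist_force: [0.7, 0.1, 0.5]
width: 0.595
grip_force: 0.0
```

```bash
python3 - <<'E'
s=open('fit.py').read()
i=s.index('for c in [');j=s.index('def proj')
s=s[:i]+"cams=np.load('cams.npy',allow_pickle=True).item()\n"+s[j:]
open('fit.py','w').write(s)
E
python3 -c "
from plan import *
s,p,M=state(); t=turn_to(M,-W['A'][:,2]); pw=W['o']-.05*W['A'][:,0]+.004*W['A'][:,2]
to(pw-.1*M[:,2],t,8)"; python3 st.py
```

```text
delta [-0.108  0.475 -0.021] turn 0.754 per row mm 60.9 turn/row 0.094
[-0.014, 0.059, -0.003, 0.094, -0.027, 0.119, -0.005, 0.189, -0.041, 0.178, -0.008, 0.283, -0.054, 0.237, -0.011, 0.377, -0.068, 0.297, -0.013, 0.471, -0.081, 0.356, -0.016, 0.566, -0.095, 0.415, -0.018, 0.660, -0.108, 0.475, -0.021, 0.754]
q [ 0.13 -0.23  1.9   0.69  1.58  1.12]
q [-0.09 -0.04  1.91  0.65  1.56  1.08]
q [-0.25  0.2   1.82  0.59  1.52  1.12]
t 15.2 q [ 0.424 -0.317  1.802  0.688  1.535  1.209] p [0.3001 0.4047 0.519 ] r 0.504 tilt 40.0 az 1.836 F [0.7 0.1 0.5] 0.0 0.595
```

>>> step_arm(series=[-0.014, 0.059, -0.003, 0.094, -0.027, 0.119, -0.005, 0.189, -0.041, 0.178, -0.008, 0.283, -0.054, 0.237, -0.011, 0.377, -0.068, 0.297, -0.013, 0.471, -0.081, 0.356, -0.016, 0.566, -0.095, 0.415, -0.018, 0.66, -0.108, 0.475, -0.021, 0.754])

```text
time: 16.2
tool_pos: [0.5439, 0.0893, 0.2365]
tcp_rot: [-2.455, -0.063, 0.212]
wrist_force: [1.0, 0.6, -0.0]
width: 0.6
grip_force: 0.0
```

```bash
cat > d.py <<'E'
from plan import *
s,p,M=state(); pic=viewer.read_camera('wrist'); save(pic,'w2'); K=np.array(pic['intrinsics']); H=np.array(pic['hand_eye'])
print('t',s['time'],p,'pts',[(round(d['score'],2),np.round(d['point'],1)) for d in viewer.spot_point(pic,'white_tray')][:3])
def projw(P):
    c=((np.asarray(P)-p)@M-H[:3,3])@H[:3,:3]; c=c*[1,-1,-1]@K.T; return c[:,:2]/c[:,2:]
from fit import b,tg
o,A=W['o'],W['A']; im=cv2.imread('pics/w2.png')
q=projw(o+(np.r_[b,tg]*[1,-1,-1])@A.T); print('origin pred',projw([o]))
for i in (0,8):
    for a_ in range(8):
        for b_ in range(a_):
            if bin(a_^b_).count('1')==1: cv2.line(im,tuple(np.int32(q[i+a_])),tuple(np.int32(q[i+b_])),(0,0,255),1)
cv2.imwrite('pics/w2b.png',im); print('pads parallel turn left',turn_to(M,-A[:,2]))
E
python3 d.py; python3 st.py
```

```text
t 16.2 [0.544 0.089 0.236] pts [(0.67, array([260.4, 167.5]))]
origin pred [[262.921 169.189]]
pads parallel turn left 0.0023506883468118337
t 16.3 q [-0.249  0.217  1.816  0.593  1.516  1.116] p [0.5435 0.0875 0.2315] r 0.55 tilt 40.03 az 1.843 F [-1.5  0.6  0.9] 0.0 0.599
```

View pics/w2b.png

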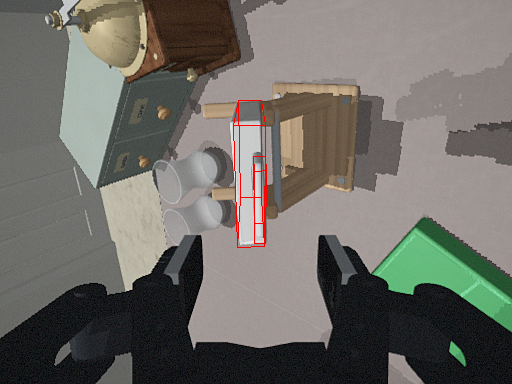

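```bash
cat > e.py <<'E'
from plan import *
viewer.read_camera('wrist'); s,p,M=state(); t=turn_to(M,-W['A'][:,2]); pw=W['o']-.05*W['A'][:,0]+.004*W['A'][:,2]
print(s['time'],p,s['joint_vel']); to(pw,t,5)
E
python3 e.py
```

```text
16.35 [0.543 0.089 0.234] [ 0.036 -0.077 -0.001  0.03   0.034 -0.002]
delta [-0.001 -0.001  0.097] turn -0.0 per row mm 19.5 turn/row 0.0
[-0.000, -0.000, 0.019, -0.000, -0.000, -0.001, 0.039, -0.000, -0.001, -0.001, 0.058, -0.000, -0.001, -0.001, 0.078, -0.000, -0.001, -0.001, 0.097, -0.000]
q [-0.22  0.22  1.86  0.61  1.47  1.11]
q [-0.19  0.23  1.9   0.63  1.41  1.1 ]
q [-0.15  0.24  1.93  0.64  1.36  1.1 ]
```

>>> step_arm(series=[0, 0, 0.03, 0, 0, 0, 0.055, 0, 0, 0, 0.075, 0, 0, 0, 0.09, 0, -0.001, -0.001, 0.097, 0, -0.001, -0.001, 0.097, 0], gripper=0.5)

```text
time: 17.1
tool_pos: [0.5249, 0.1517, 0.1643]
tcp_rot: [-2.454, -0.067, 0.212]
wrist_force: [-0.1, -0.7, 0.2]
width: 0.501
grip_force: 0.0
```

```bash
python3 e.py | head -2; python3 st.py
```

```text
17.15 [0.525 0.151 0.165] [-0.009 -0.    -0.011 -0.001 -0.002  0.001]
delta [0.    0.003 0.002] turn 0.005 per row mm 0.8 turn/row 0.001
t 17.15 q [-0.152  0.235  1.931  0.645  1.355  1.098] p [0.5254 0.1514 0.1646] r 0.547 tilt 39.97 az 1.837 F [-0.   1.4  1.5] 0.0 0.496
```

>>> step_arm(series=[0, 0.003, 0.002, 0])

```text
time: 17.27
tool_pos: [0.5256, 0.1499, 0.1615]
tcp_rot: [-2.455, -0.066, 0.21]
wrist_force: [0.4, -0.1, 0.3]
width: 0.501
grip_force: 0.0
```

>>> step_arm(series=[0, 0, 0, 0, 0, 0, 0, 0, 0, 0, 0, 0, 0, 0, 0, 0, 0, 0, 0, 0], gripper=0, newtons=30)

```text
time: 17.9
tool_pos: [0.525, 0.1508, 0.1616]
tcp_rot: [-2.453, -0.067, 0.211]
wrist_force: [-0.3, 2.9, 4.6]
width: 0.091
grip_force: 31.5
```

```bash
python3 st.py
```

```text
t 17.9 q [-0.153  0.238  1.934  0.646  1.352  1.093] p [0.525  0.1508 0.1616] r 0.546 tilt 40.04 az 1.837 F [-0.3  2.9  4.6] 31.475141402843292 0.091
```

```bash
cat > f.py <<'E'
from plan import *
s,p,M=state()
Wm=W['A']*[1,-1,-1]  # white axes (x, y, z into slope) in world
np.savez('grasp.npz',o=M.T@(W['o']-p),A=M.T@Wm)
d=np.load('grasp.npz'); print('white in tool',d['o'],d['A'])
pad=M.T@np.zeros(3)+[0,0,-.019]; print('pad in white',Wm.T@(M@pad+p-W['o']))
# hover pose at green
Ag=G['A']; Mt=M@R.from_euler('z',turn_to(M,-Ag[:,2])).as_matrix()
og=G['o']+.022*Ag[:,2]
C=np.array([[x,y,0] for x in(-.045,.045) for y in(-.05,.05)])
c=(Mt@(d['o'][:,None]+d['A']@C.T)).T@Ag   # corners rel TCP in green axes
padg=Ag.T@Mt@[0,0,-.019]
print('tool z in green',Ag.T@Mt[:,2],'corners',c*1000,'pad rel',padg)
tx=.041-c[:,0].max(); ty=-padg[1]; tz=.008-c[:,2].min()
print('hover TCP in green frame',tx,ty,tz,'world',og+Ag@[tx,ty,tz],'turn',turn_to(M,-Ag[:,2]))
np.save('hover.npy',og+Ag@[tx,ty,tz])
to(p-.05*M[:,1]*1+[0,0,.06],0,4)
E
python3 f.py
```

```text
white in tool [0.009 0.004 0.05 ] [[ 0.181  0.984 -0.005]
 [-0.018  0.009  1.   ]
 [ 0.983 -0.181  0.019]]
pad in white [-0.069  0.003 -0.005]
tool z in green [ 1.    -0.004  0.001] corners [[ 14.676  48.218  -4.011]
 [ -3.791 -50.058  -4.901]
 [103.11   31.586  -2.346]
 [ 84.643 -66.69   -3.235]] pad rel [-0.019  0.    -0.   ]
hover TCP in green frame -0.06210979137554002 -7.900480696212684e-05 0.012900589739451712 world [ 0.531 -0.203  0.19 ] turn -0.2163154878336191
delta [-0.008 -0.088 -0.046] turn 0 per row mm 24.8 turn/row 0.0
[-0.002, -0.022, -0.011, 0.000, -0.004, -0.044, -0.023, 0.000, -0.006, -0.066, -0.034, 0.000, -0.008, -0.088, -0.046, 0.000]
q [-0.13  0.2   1.92  0.65  1.39  1.14]
q [-0.11  0.17  1.89  0.65  1.42  1.19]
q [-0.09  0.14  1.87  0.65  1.45  1.24]
```

>>> step_arm(series=[0, -0.015, 0, 0, 0, -0.035, -0.002, 0, -0.003, -0.06, -0.02, 0, -0.008, -0.088, -0.046, 0, -0.008, -0.088, -0.046, 0])

```text
time: 18.52
tool_pos: [0.5269, 0.1897, 0.2552]
tcp_rot: [-2.456, -0.069, 0.205]
wrist_force: [-0.8, 0.1, -0.4]
width: 0.086
grip_force: 30.7
```

```bash
cat > g.py <<'E'
from plan import *
import sys
s,p,M=state(); Ag=G['A']; h=np.load('hover.npy')+float(sys.argv[1])*Ag[:,2]+float(sys.argv[3])*Ag[:,0]
print(s['time'],p,'vel',abs(s['joint_vel']).max(),'F green axes',Ag.T@s['wrist_force'],s['grip_force'],s['width'])
og=G['o']+.022*Ag[:,2]; print('TCP in green mm',Ag.T@(p-og)*1000)
to(h,turn_to(M,-Ag[:,2]),int(sys.argv[2]))
E
python3 g.py .06 8 0
```

```text
18.525 [0.527 0.19  0.255] vel 0.05414049846766406 F green axes [0.506 0.769 0.001] 30.749173164367676 0.08641335904906919
TCP in green mm [ 131.851 -101.633  345.457]
delta [-0.04   0.288 -0.194] turn -0.213 per row mm 43.7 turn/row 0.027
[-0.005, 0.036, -0.024, -0.027, -0.010, 0.072, -0.048, -0.053, -0.015, 0.108, -0.073, -0.080, -0.020, 0.144, -0.097, -0.107, -0.025, 0.180, -0.121, -0.133, -0.030, 0.216, -0.145, -0.160, -0.035, 0.252, -0.170, -0.186, -0.040, 0.288, -0.194, -0.213]
q [-0.28  0.17  1.84  0.58  1.54  1.02]
q [-0.46  0.24  1.77  0.5   1.62  0.81]
q [-0.61  0.34  1.66  0.43  1.7   0.62]
```

>>> step_arm(series=[-0.005, 0.025, -0.024, -0.027, -0.01, 0.06, -0.048, -0.053, -0.015, 0.1, -0.085, -0.08, -0.02, 0.144, -0.12, -0.107, -0.025, 0.19, -0.15, -0.133, -0.03, 0.23, -0.175, -0.16, -0.035, 0.265, -0.19, -0.186, -0.04, 0.288, -0.194, -0.213])

```text
time: 19.52
tool_pos: [0.5161, -0.1611, 0.2232]
tcp_rot: [-2.426, -0.323, 0.12]
wrist_force: [0.0, 0.0, -1.2]
width: 0.084
grip_force: 30.8
```

>>> step_arm(series=[0, 0, 0, 0])

```text
time: 19.65
tool_pos: [0.5156, -0.16, 0.2228]
tcp_rot: [-2.424, -0.32, 0.122]
wrist_force: [-0.2, 0.3, -1.0]
width: 0.087
grip_force: 30.8
```

```bash
python3 g.py .0 5 0; sed -e "s/W\['o'\],W\['A'\]/G['o']+.022*G['A'][:,2],G['A']*[1,-1,-1]/; s/w2/w3/g; s/white_tray/white_tray/" -e "s/-A\[:,2\]/A[:,2]/" d.py > d3.py; python3 d3.py
```

```text
19.65 [ 0.516 -0.16   0.223] vel 0.03463265992056785 F green axes [ 0.973  0.095 -0.403] 30.762518048286438 0.08728511026655167
TCP in green mm [-57.853   3.324  68.989]
delta [ 0.004  0.056 -0.004] turn -0.009 per row mm 11.3 turn/row 0.002
[0.001, 0.011, -0.001, -0.002, 0.002, 0.022, -0.002, -0.003, 0.002, 0.034, -0.003, -0.005, 0.003, 0.045, -0.003, -0.007, 0.004, 0.056, -0.004, -0.009]
q [-0.63  0.38  1.64  0.42  1.69  0.6 ]
q [-0.64  0.41  1.62  0.41  1.68  0.59]
q [-0.65  0.44  1.6   0.4   1.68  0.57]
t 19.65 [ 0.516 -0.16   0.223] pts [(0.8, array([266.1, 194.1]))]
origin pred [[372.174 202.855]]
pads parallel turn left -0.008696159505031633
```

View pics/w3.png

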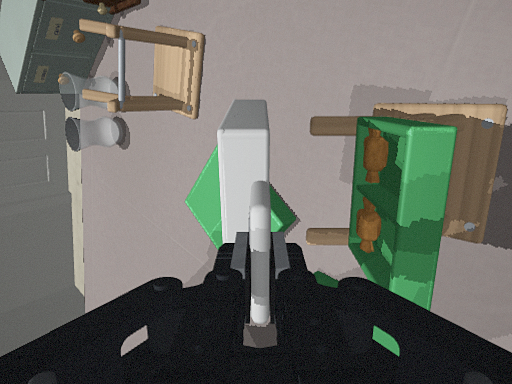

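>>> step_arm(series=[0.002, 0.022, -0.002, -0.004, 0.004, 0.04, -0.004, -0.009, 0.004, 0.052, -0.004, -0.009, 0.004, 0.056, -0.004, -0.009, 0.004, 0.056, -0.004, -0.009])

```text
time: 20.38
tool_pos: [0.5326, -0.2018, 0.1923]
tcp_rot: [-2.423, -0.336, 0.115]
wrist_force: [-0.8, -0.1, -0.5]
width: 0.084
grip_force: 30.8
```

```bash
python3 g.py .0 5 0;  sed -i "s/'white_tray'/'green_tray'/; s/w3/w4/g; s/im=cv2/print([d['point'] for d in viewer.spot_point(pic,'white_tray')]);im=cv2/" d3.py; python3 d3.py
```

```text
20.375 [ 0.533 -0.202  0.192] vel 0.016254886922574818 F green axes [ 0.432  0.813 -0.256] 30.76548993587494 0.08445347485276981
TCP in green mm [-63.317  -1.806  14.994]
delta [-0.002  0.002  0.001] turn 0.004 per row mm 0.6 turn/row 0.001
[-0.000, 0.000, 0.000, 0.001, -0.001, 0.001, 0.000, 0.002, -0.001, 0.001, 0.001, 0.003, -0.001, 0.002, 0.001, 0.004, -0.002, 0.002, 0.001, 0.004]
q [-0.65  0.44  1.6   0.4   1.68  0.57]
q [-0.65  0.44  1.6   0.4   1.68  0.57]
q [-0.65  0.44  1.6   0.4   1.68  0.57]
t 20.375 [ 0.533 -0.202  0.192] pts [(0.79, array([199.2, 206.6])), (0.59, array([282.2, 206.9]))]
[[265.7, 192.9]]
origin pred [[283.701 209.286]]
pads parallel turn left 0.004406034698263723
```

View pics/w4b.png

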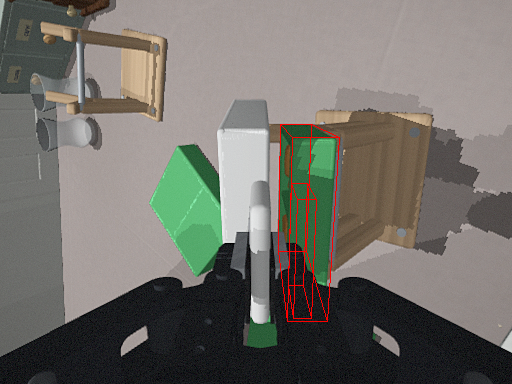

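>>> step_arm(series=[-0.002, 0.004, 0.002, 0.004, -0.002, 0.007, 0.004, 0.004, -0.002, 0.007, 0.006, 0.004, -0.002, 0.007, 0.008, 0.004, -0.002, 0.007, 0.008, 0.004])

```text
time: 21.15
tool_pos: [0.5307, -0.2023, 0.1818]
tcp_rot: [-2.424, -0.332, 0.117]
wrist_force: [0.9, 0.7, -1.6]
width: 0.087
grip_force: 30.8
```

```bash
python3 g.py -.005 5 0.013|head -4
```

```text
21.15 [ 0.531 -0.202  0.182] vel 0.003993484403141533 F green axes [ 1.457 -1.08  -0.682] 30.783457159996033 0.08686689565873533
TCP in green mm [-55.28    0.113   8.316]
delta [0.    0.    0.006] turn 0.001 per row mm 1.2 turn/row 0.0
[0.000, 0.000, 0.001, 0.000, 0.000, 0.000, 0.002, 0.000, 0.000, 0.000, 0.004, 0.000, 0.000, 0.000, 0.005, 0.001, 0.000, 0.000, 0.006, 0.001]
```

>>> step_arm(series=[0, -0.001, -0.009, 0, -0.009, -0.001, -0.009, 0, -0.017, -0.001, -0.009, 0, -0.017, -0.001, -0.005, 0, -0.017, 0, -0.002, 0, -0.017, 0, -0.001, 0], newtons=22)

```text
time: 21.9
tool_pos: [0.5144, -0.2073, 0.1822]
tcp_rot: [-2.424, -0.331, 0.117]
wrist_force: [0.9, -0.7, -2.0]
width: 0.084
grip_force: 30.8
```

>>> step_arm(series=[0, 0, 0.001, 0, 0, 0, 0.002, 0, 0, 0, 0.003, 0])

```text
time: 22.28
tool_pos: [0.5147, -0.2065, 0.1813]
tcp_rot: [-2.426, -0.332, 0.114]
wrist_force: [0.9, -3.8, 5.4]
width: 0.082
grip_force: 31.8
```

```bash
python3 g.py -.005 5 0.013|head -3
```

```text
22.275 [ 0.515 -0.206  0.181] vel 0.01129201252713267 F green axes [-6.691  0.183  0.464] 31.839861273765564 0.08152221260111839
TCP in green mm [-54.664  16.631   8.166]
delta [0.017 0.    0.006] turn 0.001 per row mm 3.5 turn/row 0.0
```

>>> step_arm(series=[0, 0, 0.002, 0, 0, 0, 0.003, 0, 0, 0, 0.004, 0], gripper=0, newtons=20)

```text
time: 22.65
tool_pos: [0.516, -0.2058, 0.1807]
tcp_rot: [-2.43, -0.333, 0.108]
wrist_force: [5.3, -9.5, 12.9]
width: 0.085
grip_force: 33.4
```

```bash
python3 g.py -.005 5 0.013|head -3; python3 - <<'E'
from h import *
p=viewer.read_camera('wrist'); save(p,'w5')
E
```

```text
22.65 [ 0.516 -0.206  0.181] vel 0.014154753713528784 F green axes [-16.702  -2.502   0.163] 33.36457550525665 0.08531408013154715
TCP in green mm [-54.015  15.16    8.028]
delta [0.015 0.    0.005] turn 0.003 per row mm 3.2 turn/row 0.001
```

View pics/w5.png

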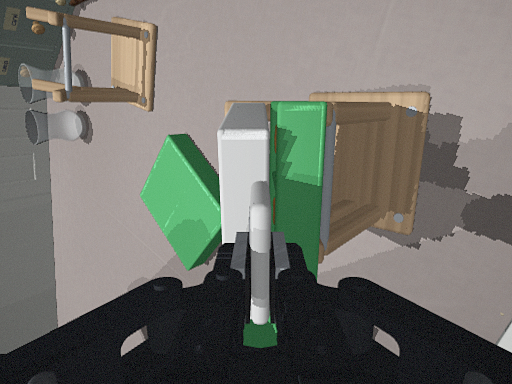

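>>> step_arm(series=[0, 0.001, -0.003, 0, 0, 0.003, -0.004, 0, 0, 0.003, -0.004, 0])

```text
time: 23.08
tool_pos: [0.5151, -0.2083, 0.1787]
tcp_rot: [-2.425, -0.331, 0.115]
wrist_force: [1.8, -3.3, 4.9]
width: 0.089
grip_force: 31.9
```

```bash
python3 g.py -.005 5 0.013|head -3
```

```text
23.075 [ 0.515 -0.208  0.179] vel 0.0019209360807850699 F green axes [-6.106 -0.898  0.382] 31.89860701560974 0.08856677255297335
TCP in green mm [-53.923  16.791   5.12 ]
delta [ 0.017 -0.003  0.005] turn 0.001 per row mm 3.6 turn/row 0.0
```

>>> step_arm(series=[0, 0.0005, -0.001, 0, 0, 0.0005, -0.001, 0, 0, 0.0005, -0.001, 0, 0, 0.0005, -0.001, 0, 0, 0.0005, -0.001, 0], gripper=0.35)

```text
time: 23.7
tool_pos: [0.5149, -0.2089, 0.1788]
tcp_rot: [-2.424, -0.332, 0.117]
wrist_force: [0.4, -0.4, -0.2]
width: 0.352
grip_force: 0.0
```

```bash
python3 g.py -.005 5 0.013|head -3;  cat > t.py <<'E'
import sys; from fit import *
n=sys.argv[1]; out=[]
for c in ('scene','top'):
    p=viewer.read_camera(c); save(p,c+n)
    A=axes(1.843); og=np.array([.5275,-.1904,.12])+.022*A[:,2]
    im=cv2.resize(p['image'][...,::-1].copy(),None,fx=6,fy=6,interpolation=cv2.INTER_CUBIC)
    bb=np.r_[b*[1,1,-1],tg*[1,1,-1],b]
    q=(proj(c,og+bb@A.T)+.5)*6
    for i in (0,8,16):
        for a_ in range(8):
            for b_ in range(a_):
                if bin(a_^b_).count('1')==1: cv2.line(im,tuple(np.int32(q[i+a_])),tuple(np.int32(q[i+b_])),(0,0,255) if i<16 else (255,0,0),1)
    cc=q.mean(0).astype(int); out.append(im[cc[1]-250:cc[1]+250,cc[0]-200:cc[0]+200])
cv2.imwrite(f'pics/t{n}.png',np.hstack(out))
E
python3 t.py 1
```

```text
23.7 [ 0.515 -0.209  0.179] vel 0.0019321221872564685 F green axes [-0.177 -0.322 -0.474] 0.0 0.35213412583429143
TCP in green mm [-54.333  17.111   4.729]
delta [ 0.017 -0.003  0.005] turn 0.001 per row mm 3.6 turn/row 0.0
```

View pics/t1.png

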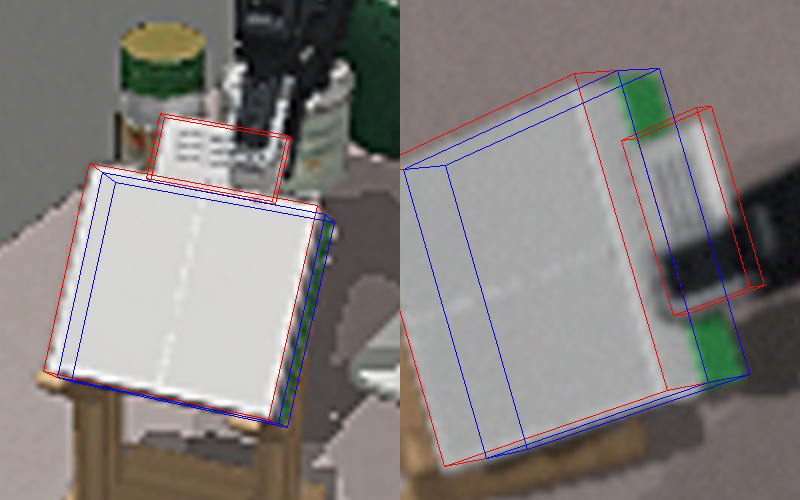

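The picture shows the white tray squarely on the green one. Its outline matches the predicted red box from (90,165) to (275,420) in the scene half, and the tongue is at the top. Next I'll back off past the tongue and open wide.

>>> step_arm(series=[0, 0, -0.025, 0, 0.005, 0.002, -0.045, 0, 0.014, 0.005, -0.055, 0, 0.017, 0.005, -0.055, 0, 0.017, 0.005, -0.055, 0])

```text
time: 24.42
tool_pos: [0.5415, -0.2416, 0.2171]
tcp_rot: [-2.423, -0.332, 0.118]
wrist_force: [-0.5, 0.7, -0.6]
width: 0.349
grip_force: 0.0
```

>>> step_arm(series=[0, 0, 0, 0, 0, 0, 0, 0, 0, 0, 0, 0, 0, 0, 0, 0], gripper=1)

```text
time: 24.92
tool_pos: [0.5416, -0.2422, 0.2179]
tcp_rot: [-2.425, -0.331, 0.116]
wrist_force: [-0.1, -0.4, 0.6]
width: 1.001
grip_force: 0.0
```

```bash
cat > g2.py <<'E'
from plan import *
import sys
v=list(map(float,sys.argv[1:])); s,p,M=state(); Ag=G['A']; og=G['o']+.022*Ag[:,2]
sg=-1 if len(v)<5 else v[4]
print(round(s['time'],2),'q',s['q'],'vel',abs(s['joint_vel']).max().round(3),'F',Ag.T@s['wrist_force'],round(s['grip_force'],1),round(s['width'],3))
print('TCP in green mm',Ag.T@(p-og)*1000,'Z',Ag.T@M[:,2])
to(og+Ag@(np.array(v[:3])/1000),turn_to(M,sg*Ag[:,2]),int(v[3]))
E
python3 g2.py -7 0 0 8
```

```text
24.93 q [-0.684  0.475  1.498  0.389  1.753  0.57 ] vel 0.003 F [-0.639  0.214  0.129] 0.0 1.001
TCP in green mm [-109.541    0.316   -0.24 ] Z [ 1.    -0.003 -0.   ]
delta [-0.    -0.     0.102] turn 0.001 per row mm 12.8 turn/row 0.0
[-0.000, -0.000, 0.013, 0.000, -0.000, -0.000, 0.026, 0.000, -0.000, -0.000, 0.038, 0.000, -0.000, -0.000, 0.051, 0.000, -0.000, -0.000, 0.064, 0.000, -0.000, -0.000, 0.077, 0.001, -0.000, -0.000, 0.090, 0.001, -0.000, -0.000, 0.103, 0.001]
q [-0.67  0.46  1.56  0.4   1.7   0.56]
q [-0.65  0.46  1.62  0.4   1.64  0.56]
q [-0.63  0.46  1.68  0.41  1.58  0.55]
```

>>> step_arm(series=[0, 0, 0.02, 0, 0, 0, 0.04, 0, 0, 0, 0.058, 0, 0, 0, 0.074, 0, 0, 0, 0.087, 0, 0, 0, 0.096, 0, 0, 0, 0.102, 0, 0, 0, 0.102, 0])

```text
time: 25.92
tool_pos: [0.5243, -0.1789, 0.1396]
tcp_rot: [-2.424, -0.332, 0.117]
wrist_force: [-0.0, 0.1, -0.3]
width: 1.001
grip_force: 0.0
```

```bash
python3 g2.py -7 0 0 8|head -3
```

```text
25.93 q [-0.63   0.459  1.678  0.413  1.584  0.55 ] vel 0.016 F [ 0.286 -0.011 -0.147] 0.0 1.001
TCP in green mm [-7.314 -0.058 -0.255] Z [ 1.    -0.003 -0.   ]
delta [-0. -0.  0.] turn 0.001 per row mm 0.1 turn/row 0.0
```

>>> step_arm(series=[0, 0, 0, 0, 0, 0, 0, 0, 0, 0, 0, 0, 0, 0, 0, 0, 0, 0, 0, 0, 0, 0, 0, 0], gripper=0, newtons=60)

```text
time: 26.68
tool_pos: [0.5247, -0.1787, 0.1411]
tcp_rot: [-2.423, -0.331, 0.115]
wrist_force: [0.1, 0.4, 5.3]
width: 0.503
grip_force: 62.0
```

```bash
python3 g2.py -107 0 60 8
```

```text
26.68 q [-0.63   0.458  1.677  0.414  1.586  0.55 ] vel 0.002 F [-3.802 -0.168  3.715] 62.0 0.503
TCP in green mm [-8.436 -0.443  0.782] Z [ 1.    -0.004  0.001]
delta [ 0.    -0.059 -0.099] turn 0.001 per row mm 14.4 turn/row 0.0
[0.000, -0.007, -0.012, 0.000, 0.000, -0.015, -0.025, 0.000, 0.000, -0.022, -0.037, 0.000, 0.000, -0.030, -0.049, 0.001, 0.000, -0.037, -0.062, 0.001, 0.000, -0.044, -0.074, 0.001, 0.000, -0.052, -0.086, 0.001, 0.000, -0.059, -0.099, 0.001]
q [-0.64  0.43  1.64  0.41  1.65  0.57]
q [-0.64  0.4   1.6   0.41  1.71  0.59]
q [-0.65  0.38  1.56  0.41  1.77  0.62]
```

>>> step_arm(series=[0, -0.004, -0.004, 0, 0, -0.012, -0.014, 0, 0, -0.022, -0.028, 0, 0, -0.034, -0.045, 0, 0, -0.045, -0.065, 0, 0, -0.054, -0.083, 0, 0, -0.06, -0.097, 0, 0, -0.062, -0.1, 0])

```text
time: 27.68
tool_pos: [0.5291, -0.196, 0.2575]
tcp_rot: [-2.426, -0.332, 0.114]
wrist_force: [-1.1, 0.1, -2.9]
width: 0.506
grip_force: 61.4
```

```bash
cat > k.py <<'E'
from plan import *
s,p,M=state(); print('turn to sg+1',turn_to(M,G['A'][:,2]))
for d in ([0,0,0],[0,0,.06],[0,.1,.05],[-.1,0,.05],[0,.1,-.05],[-.1,.1,0]):
    q=ik(p+np.array(d),M@R.from_euler('z',np.pi).as_matrix()); print(d,[x.round(2) for x in q])
E
python3 g2.py -107 0 60 8|head -2;python3 k.py
```

```text
27.68 q [-0.645  0.377  1.56   0.413  1.771  0.617] vel 0.031 F [ 2.454  1.013 -1.532] 61.4 0.506
TCP in green mm [-109.083   -0.035   61.916] Z [ 1.    -0.005 -0.002]
turn to sg+1 -3.140153817986952
[0, 0, 0] [array([-0.65,  0.38,  1.56,  0.41,  1.77, -2.52])]
[0, 0, 0.06] [array([-0.65,  0.34,  1.5 ,  0.42,  1.86, -2.48])]
[0, 0.1, 0.05] [array([-0.53,  0.25,  1.63,  0.48,  1.77, -2.39])]
[-0.1, 0, 0.05] [array([-0.74,  0.2 ,  1.69,  0.37,  1.85, -2.59])]
[0, 0.1, -0.05] [array([-0.53,  0.32,  1.73,  0.47,  1.62, -2.47])]
[-0.1, 0.1, 0] [array([-0.61,  0.12,  1.87,  0.43,  1.7 , -2.52])]
```

>>> step_arm(series=[0, -0.005, -0.006, -0.06, 0, -0.012, -0.014, -0.17, 0, -0.02, -0.024, -0.3, 0, -0.028, -0.034, -0.45, 0, -0.034, -0.041, -0.6, 0, -0.038, -0.045, -0.75, 0, -0.039, -0.046, -0.9, 0, -0.039, -0.046, -1.05])

```text
time: 28.68
tool_pos: [0.528, -0.1948, 0.3158]
tcp_rot: [-1.95, -1.523, -0.347]
wrist_force: [-0.1, 0.3, -1.8]
width: 0.503
grip_force: 61.5
```

>>> step_arm(series=[0, 0, 0, -0.15, 0, 0, 0, -0.3, 0, 0, 0, -0.45, 0, 0, 0, -0.6, 0, 0, 0, -0.75, 0, 0, 0, -0.9, 0, 0, 0, -1.05])

```text
time: 29.55
tool_pos: [0.5279, -0.1947, 0.3155]
tcp_rot: [-0.977, -2.426, -0.759]
wrist_force: [0.1, -0.5, -1.6]
width: 0.508
grip_force: 61.6
```

>>> step_arm(series=[0, 0, 0, -0.15, 0, 0, 0, -0.3, 0, 0, 0, -0.45, 0, 0, 0, -0.6, 0, 0, 0, -0.75, 0, 0, 0, -0.88, 0, 0, 0, -0.98, 0, 0, 0, -1.03])

```text
time: 30.55
tool_pos: [0.5279, -0.1948, 0.3155]
tcp_rot: [0.374, -2.842, -1.035]
wrist_force: [-0.2, 0.5, -1.0]
width: 0.511
grip_force: 61.6
```

```bash
python3 g2.py -70 0 50 8 1
```

```text
30.55 q [-0.645  0.341  1.501  0.423  1.861 -2.473] vel 0.383 F [ 1.109  0.055 -0.166] 61.6 0.511
TCP in green mm [-152.532    0.746  100.344] Z [ 1.    -0.002  0.001]
delta [-0.001 -0.05   0.083] turn -0.01 per row mm 12.1 turn/row 0.001
[-0.000, -0.006, 0.010, -0.001, -0.000, -0.013, 0.021, -0.002, -0.000, -0.019, 0.031, -0.004, -0.001, -0.025, 0.041, -0.005, -0.001, -0.032, 0.052, -0.006, -0.001, -0.038, 0.062, -0.007, -0.001, -0.044, 0.072, -0.008, -0.001, -0.050, 0.082, -0.010]
q [-0.64  0.35  1.54  0.42  1.81 -2.5 ]
q [-0.64  0.37  1.58  0.42  1.76 -2.52]
q [-0.63  0.39  1.62  0.42  1.71 -2.54]
```

>>> step_arm(series=[0, -0.006, 0.02, 0.01, 0, -0.016, 0.045, 0.02, 0, -0.03, 0.072, 0.03, 0, -0.045, 0.097, 0.04, 0, -0.06, 0.116, 0.045, 0, -0.072, 0.129, 0.045, 0, -0.08, 0.136, 0.045, 0, -0.083, 0.137, 0.045])

```text
time: 31.55
tool_pos: [0.5213, -0.1718, 0.1577]
tcp_rot: [0.306, -2.838, -1.026]
wrist_force: [0.9, -0.1, -1.7]
width: 0.505
grip_force: 61.6
```

```bash
python3 g2.py -9.5 0.4 2.5 5 1
```

```text
31.55 q [-0.624  0.429  1.684  0.416  1.604 -2.521] vel 0.028 F [ 1.113 -0.886 -1.38 ] 61.6 0.505
TCP in green mm [-16.303   0.939  17.21 ] Z [ 1.    -0.003  0.   ]
delta [-0.001 -0.015  0.007] turn -0.056 per row mm 3.2 turn/row 0.011
[-0.000, -0.003, 0.001, -0.011, -0.001, -0.006, 0.003, -0.022, -0.001, -0.009, 0.004, -0.034, -0.001, -0.012, 0.005, -0.045, -0.001, -0.015, 0.007, -0.056]
q [-0.63  0.44  1.68  0.41  1.6  -2.54]
q [-0.63  0.44  1.68  0.41  1.59 -2.57]
q [-0.63  0.45  1.68  0.41  1.59 -2.59]
```

>>> step_arm(series=[0, -0.005, 0.002, 0, 0, -0.01, 0.004, 0, -0.001, -0.014, 0.0055, 0, -0.001, -0.0155, 0.0065, 0, -0.001, -0.0155, 0.0065, 0])

```text
time: 32.17
tool_pos: [0.5235, -0.1781, 0.1443]
tcp_rot: [0.308, -2.837, -1.029]
wrist_force: [-1.7, 3.8, 4.2]
width: 0.503
grip_force: 61.9
```

```bash
python3 g2.py -8.4 0.4 -.5 5 1 | head -4
```

```text
32.17 q [-0.63   0.453  1.678  0.414  1.591 -2.534] vel 0.005 F [-0.595  0.581  5.814] 61.9 0.503
TCP in green mm [-10.315   0.568   3.502] Z [ 1.    -0.003  0.002]
delta [-0.    -0.004  0.002] turn -0.055 per row mm 0.9 turn/row 0.011
[-0.000, -0.001, 0.000, -0.011, -0.000, -0.002, 0.001, -0.022, -0.000, -0.002, 0.001, -0.033, -0.000, -0.003, 0.002, -0.044, -0.000, -0.004, 0.002, -0.055]
```

>>> step_arm(series=[0, -0.001, 0.001, -0.01, 0, -0.002, 0.0015, -0.012, 0, -0.002, 0.002, -0.012, 0, -0.002, 0.002, -0.012])

```text
time: 32.67
tool_pos: [0.5233, -0.1778, 0.1426]
tcp_rot: [0.327, -2.837, -1.033]
wrist_force: [-3.6, 5.5, 9.6]
width: 0.506
grip_force: 62.2
```

```bash
python3 g2.py -8.4 0.4 -.5 5 1 | head -3; python3 -c "
from h import *; print(monitor.read_state()['torque'])"
```

```text
32.67 q [-0.63   0.455  1.679  0.414  1.59  -2.548] vel 0.002 F [-3.292  1.978 11.   ] 62.2 0.506
TCP in green mm [-8.789  0.666  2.743] Z [ 1.    -0.003  0.003]
delta [-0.    -0.003  0.   ] turn -0.042 per row mm 0.7 turn/row 0.008
[1.53788471 0.1850824  0.48139882]
```

>>> step_arm(series=[0, 0.0005, 0, 0, 0, 0.0005, 0, 0, 0, 0.0005, 0, 0], gripper=0.65, newtons=20)

```text
time: 33.05
tool_pos: [0.5235, -0.1792, 0.1404]
tcp_rot: [0.323, -2.84, -1.027]
wrist_force: [-0.1, -0.2, -0.1]
width: 0.645
grip_force: 0.0
```

>>> step_arm(series=[0, -0.002, 0, 0, 0, -0.003, 0, 0, 0, -0.003, 0, 0, 0, -0.003, 0, 0], gripper=1)

```text
time: 33.55
tool_pos: [0.5239, -0.1811, 0.1387]
tcp_rot: [0.324, -2.84, -1.028]
wrist_force: [0.2, -0.1, -0.9]
width: 1.0
grip_force: 0.0
```

```bash
python3 g2.py -120 0.4 -.5 5 1 | head -3; cat > v.py <<'E'
from fit import *
import fit
A=axes(1.843); og=np.array([.5275,-.1904,.12])+.022*A[:,2]
for c in('scene','top'):
    p=viewer.read_camera(c); save(p,c+'9'); print(c,'pred',proj(c,[og]).round(1))
    for l in('green_tray','white_tray','sweet_1_mid'): print(l,[(round(d['score'],2),np.round(d['point'],1).tolist()) for d in viewer.spot_point(p,l)])
    im=cv2.imread(f'pics/{c}9.png'); h=cv2.cvtColor(im,cv2.COLOR_BGR2HSV).astype(int)
    m=(abs(h[...,0]-67)<14)&(h[...,1]>120)&(h[...,2]>50); wm=(h[...,1]<14)&(h[...,2]>115)
    def poly(P): z=np.zeros(m.shape,np.uint8); cv2.fillPoly(z,[hull(proj(c,P)).round().astype(int)],1); return z>0
    top=poly(og+b*[1,1,-1]@A.T); ton=poly(og+(tg*[1,1,1])@A.T); up=poly(og+b@A.T)
    x0,y0,x1,y1=cv2.boundingRect(cv2.findNonZero(np.uint8(top|up)))[:2]+tuple(np.add(cv2.boundingRect(cv2.findNonZero(np.uint8(top|up)))[:2],cv2.boundingRect(cv2.findNonZero(np.uint8(top|up)))[2:]))
    box=np.zeros(m.shape,bool); box[y0-6:y0+y1-y0+6,x0-6:x1+6]=1
    print('green frac in upper box',m[top].mean().round(2),'white frac upper',wm[top].mean().round(2),'green outside boxes',(m&box&~(top|up)).sum(),'white in lower-only',(wm&up&~top).sum(),'of',(up&~top).sum(),'tongue white',(wm&ton&~top).sum(),(ton&~top).sum())
    qt=m&box; P=cv2.findNonZero(qt.astype(np.uint8)); print('green hull corners',cv2.minAreaRect(P), 'pred', cv2.minAreaRect(hull(proj(c,og+b*[1,1,-1]@A.T))))
E
python3 v.py
```

```text
33.55 q [-0.633  0.461  1.677  0.411  1.584 -2.55 ] vel 0.002 F [ 0.58  -0.157 -0.634] 0.0 1.0
TCP in green mm [-8.01   0.984 -2.382] Z [ 1.    -0.003 -0.   ]
delta [-0.001  0.002 -0.112] turn -0.044 per row mm 22.4 turn/row 0.009
scene pred [[273.9 138.2]]
green_tray [(0.97, [273.6, 245.2]), (0.74, [342.8, 208.6]), (0.7, [274.9, 139.3])]
white_tray []
sweet_1_mid []
green frac in upper box 0.86 white frac upper 0.01 green outside boxes 0 white in lower-only 6 of 57 tongue white 113 232
green hull corners ((274.0577087402344, 137.21153259277344), (40.20380401611328, 36.08536148071289), 11.309932708740234) pred ((273.20965576171875, 137.09963989257812), (40.5832405090332, 36.972110748291016), 11.927855491638184)
top pred [[348.8 140.7]]
green_tray [(0.89, [342.3, 251.5]), (0.85, [240.9, 213.1]), (0.56, [348.5, 144.9])]
white_tray []
sweet_1_mid []
green frac in upper box 0.73 white frac upper 0.01 green outside boxes 29 white in lower-only 178 of 407 tongue white 96 506
green hull corners ((345.44110107421875, 142.39968872070312), (55.41746520996094, 44.41297912597656), 73.61045837402344) pred ((345.5148010253906, 139.81484985351562), (57.413002014160156, 46.25236129760742), 73.61622619628906)
```

>>> step_arm(series=[0, 0.001, -0.012, 0, 0, 0.002, -0.035, 0, 0, 0.002, -0.06, 0, 0, 0.002, -0.085, 0, 0, 0.002, -0.11, 0, 0, 0.002, -0.14, 0, 0, 0.002, -0.16, 0, 0, 0.002, -0.16, 0])

```text
time: 34.95
tool_pos: [0.5515, -0.2804, 0.2646]
tcp_rot: [0.324, -2.844, -1.024]
wrist_force: [0.1, -0.6, 0.3]
width: 0.999
grip_force: 0.0
```

>>> step_arm(series=[0, 0, 0, 0, 0, 0, 0, 0, 0, 0, 0, 0, 0, 0, 0, 0])

```text
time: 35.45
tool_pos: [0.5505, -0.2784, 0.2624]
tcp_rot: [0.324, -2.839, -1.028]
wrist_force: [0.6, 0.1, 0.1]
width: 0.998
grip_force: 0.0
```

```bash
python3 st.py; python3 v.py
```

```text
t 35.45 q [-0.713  0.499  1.379  0.382  1.852 -2.516] p [ 0.5505 -0.2784  0.2624] r 0.617 tilt 40.02 az 1.838 F [0.6 0.1 0.1] 0.0 0.998
scene pred [[273.9 138.2]]
green_tray [(0.79, [273.5, 138.6]), (0.79, [342.7, 209.4]), (0.73, [274.4, 245.4])]
white_tray []
sweet_1_mid []
green frac in upper box 0.91 white frac upper 0.0 green outside boxes 0 white in lower-only 4 of 57 tongue white 201 232
green hull corners ((274.0577087402344, 137.2115478515625), (40.20380783081055, 36.08536911010742), 11.309932708740234) pred ((273.20965576171875, 137.09963989257812), (40.5832405090332, 36.972110748291016), 11.927855491638184)
top pred [[348.8 140.7]]
green_tray [(0.85, [339.0, 253.0]), (0.79, [242.4, 215.1]), (0.68, [349.8, 144.0])]
white_tray []
sweet_1_mid []
green frac in upper box 0.88 white frac upper 0.01 green outside boxes 26 white in lower-only 341 of 407 tongue white 448 506
green hull corners ((345.35321044921875, 142.34405517578125), (55.075016021728516, 44.53892135620117), 73.3007583618164) pred ((345.5148010253906, 139.81484985351562), (57.413002014160156, 46.25236129760742), 73.61622619628906)
```

```bash
cat > x.py <<'E'
import fit; from fit import *
import shutil
def run(n,white,zc):
    M={}
    for c in cams:
        im=cv2.imread(f'pics/{c}{n}.png'); h=cv2.cvtColor(im,cv2.COLOR_BGR2HSV).astype(int); x0,y0,x1,y1=dict(top=(305,98,390,185),scene=(245,110,305,165))[c]
        m=(h[...,1]<14)&(h[...,2]>115) if white else (abs(h[...,0]-67)<16)&(h[...,1]>90)&(h[...,2]>25)
        z=np.zeros(m.shape,np.uint8); z[y0:y1,x0:x1]=m[y0:y1,x0:x1]; z=cv2.morphologyEx(z,cv2.MORPH_OPEN,np.ones((2,2),np.uint8))
        _,l,st,_=cv2.connectedComponentsWithStats(z); z=(l==1+np.argmax(st[1:,4])).astype(np.uint8)
        big=np.zeros((1536,2048),np.uint8); cv2.fillPoly(big,[np.round((hull(cv2.findNonZero(z)[:,0])+.5)*4-.5).astype(int)],1); M[c]=cv2.dilate(big,np.ones((5,5),np.uint8))
    A0=axes(1.843); og=np.array([.5275,-.1904,.12])+.022*A0[:,2]
    def cost(v):
        A=A0@R.from_euler('z',v[2]).as_matrix(); o=og+A0@[v[0],v[1],0]; t=0
        bb=np.r_[b*[1,1,-1],tg*[1,1,-1]] if white else b*[1,1,-1]
        for c in cams:
            m=np.zeros_like(M[c]); cv2.fillPoly(m,[np.round((hull(proj(c,o+bb@A.T))+.5)*4-.5).astype(int)],1); t+=1-(m&M[c]).sum()/(m|M[c]).sum()
        return t
    r=minimize(cost,[0,0,0],method='Nelder-Mead',options=dict(initial_simplex=[[0,0,0],[.005,0,0],[0,.005,0],[0,0,.05]],xatol=1e-4,fatol=1e-5)); print(n,'x,y mm, rot',(r.x*[1000,1000,57.3]).round(2),r.fun.round(3),'at 0',round(cost([0,0,0]),3))
run(1,1,0); run(9,0,0)
E
python3 x.py
```

```text
1 x,y mm, rot [ 2.66  3.86 -0.5 ] 0.134 at 0 0.245
9 x,y mm, rot [ 0.63  6.7  -0.48] 0.055 at 0 0.266
```

```bash
cat > y.py <<'E'
from fit import *
A=axes(1.843); og=np.array([.5275,-.1904,.12])+.022*A[:,2]
def back(c,mask,z):
    K,T=cams[c]; v,u=np.nonzero(mask); d=np.linalg.inv(K)@np.stack([u,v,np.ones(len(u))]); d=T[:3,:3]@(d*np.array([[1],[-1],[-1]]))
    n=A[:,2]; s=((og+z*n-T[:3,3])@n)/(n@d); return ((T[:3,3]+(d*s).T-og)@A)*1000
def ext(P,ax,lo,hi,step=8):
    o=1-ax; r=[]
    for a in np.arange(lo,hi,step):
        k=P[(P[:,o]>=a)&(P[:,o]<a+step),ax]
        if len(k)>3: r.append((k.min(),k.max()))
    r=np.array(r); return np.median(r,0).round(1) if len(r) else None
for n,items in (('0',[('green',0)]),('1',[('white',.022),('tongue',.008)]),('9',[('green',.022),('tongue',0)])):
    for c in('scene','top'):
        im=cv2.imread(f'pics/{c}{n}.png'); h=cv2.cvtColor(im,cv2.COLOR_BGR2HSV).astype(int); x0,y0,x1,y1=dict(top=(305,90,390,190),scene=(240,100,310,170))[c]
        g=(abs(h[...,0]-67)<16)&(h[...,1]>90)&(h[...,2]>25); w=(h[...,1]<20)&(h[...,2]>110); B=np.zeros(g.shape,bool); B[y0:y1,x0:x1]=1
        for nm,z in items:
            P=back(c,(g if nm=='green' else w)&B,z)
            if nm=='tongue': print(n,c,nm,'y ext',ext(P[abs(P[:,1])<45],1,-72,-48,6))
            else: P=P[(abs(P[:,0])<60)&(abs(P[:,1])<70)]; print(n,c,nm,'y ext',ext(P,1,-35,35),'x ext',ext(P,0,-35,35))
E
python3 y.py
```

```text
0 scene green y ext [-49.5  52.2] x ext [-44.9  44.3]
0 top green y ext [-48.   51.6] x ext [-56.4  45. ]
1 scene white y ext [-48.9  51.2] x ext [-59.2  43.8]
1 scene tongue y ext [-38.1  32.2]
1 top white y ext [-48.   52.6] x ext [-59.4  45. ]
1 top tongue y ext [-23.8  27.2]
9 scene green y ext [-46.6  55.9] x ext [-44.9  44.8]
9 scene tongue y ext [-27.6  36.6]
9 top green y ext [-45.2  55. ] x ext [-56.5  45. ]
9 top tongue y ext [-34.3  38.2]
```

```bash
python3 -c "
from workcell import job; print(job.finish_job())"
```

```text
the job is handed in; nothing more can be done
None
```

I handed the job in at about 36 s. The two trays are turned over on the green stand against its stops, with the green tray on top, about 3 mm to one side of where it was. No caramel shows outside the trays; I couldn't see inside them.

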